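Lay out gearbox parts on their matching pads

ROBOT

A 6-joint arm with a two-finger parallel gripper is mounted at the origin on the work surface. World frame = base frame: x ahead of the robot, y to its left, z up, the work surface at z = 0. Lengths are in m, angles in rad, forces in N, time in s.
With the tool pointing down it reaches from about 0.325 to 0.85 m from the base axis. Payload 4.4 kg.
Tool frame: the origin (TCP) lies at the very end of the fingers, on their centre line; the grasp point (between the pads) lies 19 mm behind it; x points along the fingers, y is the direction in which the jaws open and shut, and the axes are right-handed (so a half turn about x gives the same grasp; the last joint's range is limited). The gripper opens to 94 mm and grips with 3 to 60 N. Pads are 16 mm wide; open, the fingers measure 119 mm over their backs; the gripper's body (75 mm by 177 mm) begins 78 mm behind the grasp point.
Start: joints at [0.956, 0.207, 1.542, -0, 1.393, -0.15], TCP at [0.258, 0.514, 0.205] pointing down, gripper open.
Joint ranges: [-2.73, 2.73], [-0.86, 2.22], [0.23, 2.46], [-1.11, 4.25], [0.08, 2.63], [-2.82, 2.82]. Speed limits (rad/s): [2.79, 2.79, 3.14, 3.14, 3.14, 3.14].

INTERFACE

Orientations are given as a unit quaternion [w, x, y, z].
In Python, from bench import sensors, optics, ticket gives the robot as it stands.
- The arm moves only by the tool apply_moves, never from a script. Its arguments are lists of equal length, an entry for each row: "gripper": the opening, from 0 (shut) to 1 (fully open); "xyz": the shift along the world's x, y, z in mm, a list of three; "rot": the turn, a rotation vector about the world's x, y, z in rad, a list of three. A call has 1 to 5 rows; each row shifts and turns the commanded pose from where the row before left it; what a row does not reach is not made up. A row lasts 1/12 s, in which the tool goes at most 41.7 mm and 7.16 degrees, less where a joint would pass 70% of its speed; a pose out of reach is approached as far as the arm can. A call is refused whole if a number of a shift passes 41.7 or a number of a turn 0.125, either way. A call with a gripper value outside its range is refused whole. The fingers move at their own pace and stop on an object; "squeeze" is the grip in N (left out, the last holds). Time passes only in rows, so rows that do not move let the fingers close. It gives the time, the measured TCP pose, the force and the opening at its end, in the units of the state.
- sensors.get_obs(): the state, without advancing time (a new reading comes with each control period).
- optics.camera(name): name is "scene" or "top" or "wrist"; returns a dict with "pixels" (420x560x3 uint8, blue, green, red), "range_z" (420x560 float32, m along the optical axis (not along the pixel's ray), 0 where there is no reading), "fx", "fy", "cx", "cy" (pixels), "extrinsics" (4x4, takes a point from world to camera coordinates). Camera axes: x right, y down, z forward; pixel columns grow to the right and rows downward; lengths in m; the calibration is good to about 2 mm. A picture is of the moment at which its call begins.
- ticket.sign_off(): hands the job in, once; it reports no verdict.
The state is a dict: "time_s": time; "joints": joint angles; "qvel": joint speeds; "tau": joint torques, N m; "tcp_pos": TCP position; "ee_rot": TCP orientation; "ft_force": force on the tool from outside, world axes, zero at the start; "ft_torque": the same for the moment, N m; "finger_gap": finger opening in m.
Only numpy, scipy, OpenCV 4.12 (cv2) and the standard library are available. Lean on these libraries where they do the work, as an engineer would, in place of code of your own. Each camera call takes 0.05 s, during which the arm holds its last target. There are 200 camera calls.

TASK

Lay out these gearbox parts for reassembly: swing the yellow hold-down finger fully back so that it stays open, then take the aluminium cover out from under it. Set the cover, the toothed gear, the brass bush and the red square flange upright, each centred on the blue pad whose white silhouette matches it, with the cover and the flange turned to line up with their silhouettes. Leave every part released and at rest, and the finger standing open.

Things in the scene. Friction and masses are not known exactly. Their poses are not given: they have to be found in the camera images.
- gear: Steel toothed gear lying flat: toothed disc 80 mm across and 14 mm thick with a round dark hub 30 mm in diameter on top; 42 mm high in all, about 0.4 kg. Origin at the centre of its underside; z up. Stands upright on the bench at the start.
- bush: Brass flanged bush: round flange 48 mm across and 7 mm thick with a round barrel 32 mm in diameter above; 42 mm high in all, about 0.2 kg. Origin at the centre of its underside; z up. Stands upright on the bench at the start.
- flange: Red square drive flange: square plate 56 x 56 x 9 mm (sides along its x and y) with a round hub 30 mm in diameter on top; 42 mm high in all, about 0.35 kg. Origin at the centre of its underside; z up. Stands upright on the bench at the start.
- cover: Aluminium cover: oblong plate 84 (its x) x 50 (y) x 6 mm, a round boss 26 mm in diameter at its centre; 42 mm high, 0.15 kg. Origin at the centre of its underside; z up. At the start it lies on the 12 mm high base of a fixed grey holder (150 x 100 mm), its long side across the yellow finger, one long edge under the finger's toe, the boss clear of it.
- hold_finger (a joint): Swing of the yellow hold-down finger, rad: 0 = toe down on the cover, 1.57 = upright, 2.4 = fully back at its stop. A light spring and its weight (about 1 N at the toe) press it down; let go short of about 1.75 it falls shut, past about 2.0 it stays back by itself.
- finger_grip (a point): Grip point: middle of the yellow bar (14 mm wide along the hinge axis, 12 mm high), 45 mm above the bench when closed, 27 mm above the cover plate. Its axes turn with the finger: x points to the hinge axis 52 mm away, y lies along that axis; closed, z is up. The bar rises and swings over to its hinge side, and can turn between pads gripping its width from above. Hinge cheeks are 62 mm high.
- pad_gear: Fixed round blue pad, 106 mm across and 5 mm thick, lying on the bench, with a white silhouette at its centre: a toothed wheel 84 mm across, for the gear. Origin at the centre of its underside; z up, its top face is 5 mm above the origin.
- pad_bush: Fixed round blue pad, 106 mm across and 5 mm thick, lying on the bench, with a white silhouette at its centre: a plain small circle 50 mm across, for the bush. Origin at the centre of its underside; z up, its top face is 5 mm above the origin.
- pad_flange: Fixed round blue pad, 106 mm across and 5 mm thick, lying on the bench, with a white silhouette at its centre: a 58 mm square (sides along its x and y), for the square flange. Origin at the centre of its underside; z up, its top face is 5 mm above the origin.
- pad_cover: Fixed round blue pad, 106 mm across and 5 mm thick, lying on the bench, with a white silhouette at its centre: an oblong 86 mm (along its x) x 52 mm (along its y), for the cover. Origin at the centre of its underside; z up, its top face is 5 mm above the origin.
Things that resemble listed ones, but are neither listed nor needed, are in the scene too. What is shaped like the pad_flange but brown or green is not meant.

How it is judged:
By the outcome, as a careful person would: the job done as asked, in the order asked, and still so for the second after the job is handed in, with the robot touching nothing.
It also fails if it takes over 120 s, if anything falls off the work surface, if the arm or the gripper's body presses on something with over 40 N, if the wrist force passes 120 N, or if a joint passes its speed limit or range.

## Working session

There is one attempt and no reset: what is moved stays moved. The work goes in short steps, Python scripts to look and compute and a tool call to move; the robot and the scene stay as the last step left them, time stands still between calls to the robot, and variables do not carry over. Pictures are saved under pics/ and viewed, about 12 in all and at most 16, crops included, and the job is handed in when it is done.

Besides the shell and the picture viewer there is one more tool, called after "Call:" by a JSON object that holds its "fn" and its "kwargs", one argument or row to a line. apply_moves: Moves the arm, as the interface text tells. Its arguments: {"type":"object","properties":{"gripper":{"type":"array"},"xyz":{"type":"array"},"rot":{"type":"array"},"squeeze":{"type":"number"}},"required":["gripper","xyz","rot"]}

```bash
mkdir -p pics; ls; python3 - <<'E'
from bench import sensors, optics
import cv2,numpy as np
o=sensors.get_obs();print(o)
for n in("scene","top"):
    d=optics.camera(n);cv2.imwrite(f"pics/{n}0.png",d["pixels"]);np.savez(f"{n}0.npz",**d);print(n,d["fx"],d["fy"],d["cx"],d["cy"],np.round(d["extrinsics"],4).tolist())
E
```

```text
pics
{'time_s': 0.0, 'joints': array([ 9.55513274e-01,  2.07450816e-01,  1.54294611e+00, -3.19944094e-05,
        1.39348665e+00, -1.50517032e-01]), 'qvel': array([-0.00057114,  0.00097262, -0.00065201, -0.0006384 ,  0.00098171,
        0.00097556]), 'tau': array([-3.34977412e-04, -3.70877624e+01, -2.81418282e+01,  6.98008994e-02,
        3.59891821e-02, -1.32680589e-04]), 'tcp_pos': array([0.25727935, 0.51332544, 0.20427704]), 'ee_rot': array([ 0.68780773,  0.16208713,  0.6883923 , -0.16359807]), 'ft_force': array([0.18164413, 0.9601349 , 0.20864768]), 'ft_torque': array([-0.01527372,  0.00792009, -0.01314882]), 'finger_gap': 0.09395871051828732}
scene 392.7389607695149 392.7389607695149 274.37950155688833 210.26265287318918 [[0.599, 0.8007, 0.0096, -0.2895], [0.5238, -0.3828, -0.761, -0.1904], [-0.6057, 0.4608, -0.6487, 1.1355], [0.0, 0.0, 0.0, 1.0]]
top 453.81914441157846 453.81914441157846 277.5918007545855 203.08130653701377 [[0.0267, -0.9994, -0.0212, 0.0024], [-0.9839, -0.0226, -0.1775, 0.465], [0.1769, 0.0256, -0.9839, 1.0274], [0.0, 0.0, 0.0, 1.0]]
```

View pics/scene0.png

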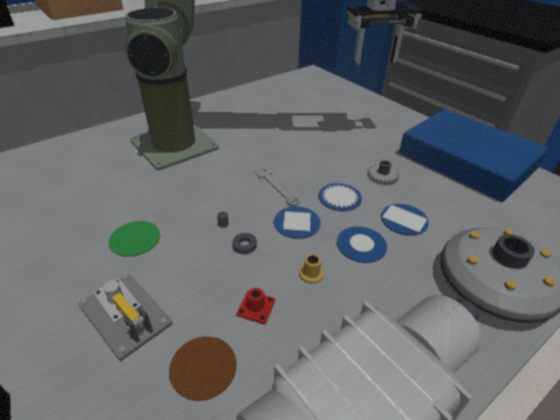

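View pics/top0.png

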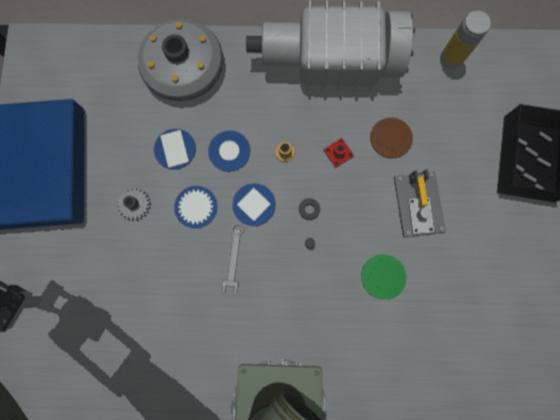

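The scene shows the parts and the holder. In the top view the gear is at (133,204), the bush at (285,151), the flange at (339,152) and the holder at (419,204). The pads are cover (175,149), bush (230,151), flange (254,204) and gear (195,207).

```bash
cat > h.py <<'E'
import numpy as np,cv2
def plane(d,u,v,z):
    E=d["extrinsics"];R=E[:3,:3];c=-R.T@E[:3,3]
    r=R.T@np.array([(u-d["cx"])/d["fx"],(v-d["cy"])/d["fy"],1.]);return c+r*(z-c[2])/r[2]
def cloud(d):
    v,u=np.mgrid[:420,:560];Z=d["range_z"].astype(float)
    P=np.stack([(u-d["cx"])/d["fx"]*Z,(v-d["cy"])/d["fy"]*Z,Z],-1)-d["extrinsics"][:3,3]
    W=P@d["extrinsics"][:3,:3];W[Z==0]=np.nan;return W
def proj(d,p):
    q=d["extrinsics"][:3,:3]@np.asarray(p)+d["extrinsics"][:3,3];return d["fx"]*q[0]/q[2]+d["cx"],d["fy"]*q[1]/q[2]+d["cy"]
E
python3 - <<'E'
from h import *
d=dict(np.load("top0.npz"));I=d["pixels"];W=cloud(d)
hsv=cv2.cvtColor(I,cv2.COLOR_BGR2HSV)
big=lambda a,s:cv2.resize(a,None,fx=s,fy=s,interpolation=cv2.INTER_CUBIC)
cv2.imwrite("pics/hold.png",big(I[155:250,370:470],6)); cv2.imwrite("pics/pads.png",big(I[115:235,105:365],3))
# pads: blue blobs; silhouettes: white
for n,(u,v) in dict(cover=(175,149),bush=(230,151),flange=(254,204),gear=(195,207)).items():
    w=np.zeros(I.shape[:2],np.uint8);cv2.circle(w,(u,v),28,1,-1)
    wh=((hsv[...,1]<60)&(hsv[...,2]>150)&(w>0)).astype(np.uint8)
    bl=((hsv[...,0]>95)&(hsv[...,0]<125)&(hsv[...,1]>120)&(w>0)).astype(np.uint8)
    k,l,s,c=cv2.connectedComponentsWithStats(wh);i=1+s[1:,4].argmax()
    cs,_=cv2.findContours((l==i).astype(np.uint8),0,1)
    pts=max(cs,key=len)[:,0]
    X=np.array([plane(d,a,b,.005)[:2] for a,b in pts],np.float32)
    r=cv2.minAreaRect(X);
    cb=max(cv2.findContours(bl,0,1)[0],key=len)[:,0];h=np.array([plane(d,a,b,.005)[:2] for a,b in cb],np.float32)
    e=cv2.fitEllipse(h); print(n,"white",np.round(c[i],1),plane(d,*c[i],.005)[:2].round(4),"rect",np.round(r[0],4),np.round(r[1],4),round(r[2],1),"blue",np.round(e[0],4),np.round(e[1],4))
for n,(u,v) in dict(gear=(133,204),bush=(285,151),flange=(339,152)).items():
    P=W[v-22:v+23,u-22:u+23].reshape(-1,3)
    for lo,hi in((.004,.03),(.036,.05)):
        Q=P[(P[:,2]>lo)&(P[:,2]<hi)];r=cv2.minAreaRect(Q[:,:2].astype(np.float32));(cx,cy),rad=cv2.minEnclosingCircle(Q[:,:2].astype(np.float32))
        print(n,lo,len(Q),"z",np.median(Q[:,2]).round(4),"mean",Q.mean(0)[:2].round(4),"circ",round(cx,4),round(cy,4),round(rad,4),"rect",np.round(r[0],4),np.round(r[1],4),round(r[2],1))
print("bench z",np.nanmedian(W[250:270,150:200,2]))
E
```

```text
cover white [173.9 148.2] [0.605  0.2782] rect [0.6054 0.2781] [0.0859 0.0519] 17.5 blue [0.593  0.3139] [0.0207 0.0802]
bush white [228.7 150. ] [0.6031 0.1406] rect [0.6033 0.141 ] [0.0466 0.0479] 1.2 blue [0.6022 0.1402] [0.0997 0.1003]
flange white [253.3 203.9] [0.4679 0.074 ] rect [0.468  0.0736] [0.0579 0.0575] 46.9 blue [0.4677 0.0737] [0.0999 0.1002]
gear white [195.1 206.3] [0.4588 0.2162] rect [0.4586 0.2153] [0.0823 0.0809] 3.8 blue [0.4585 0.2156] [0.0993 0.1003]
gear 0.004 679 z 0.0137 mean [0.4592 0.3651] circ 0.4636 0.3714 0.0603 rect [0.4668 0.3666] [0.1097 0.0942] 11.3
gear 0.036 126 z 0.0424 mean [0.46   0.3668] circ 0.4602 0.368 0.015 rect [0.4606 0.3671] [0.0289 0.0276] 47.7
bush 0.004 198 z 0.0063 mean [0.5953 0.0011] circ 0.6051 0.0016 0.0741 rect [6.04e-01 2.00e-04] [0.1132 0.1104] 1.2
bush 0.036 135 z 0.0423 mean [0.5994 0.0009] circ 0.5999 0.0011 0.016 rect [0.5996 0.0011] [0.0297 0.0299] 39.8
flange 0.004 407 z 0.0089 mean [ 0.5995 -0.1299] circ 0.6051 -0.133 0.0697 rect [ 0.6088 -0.1315] [0.1089 0.1045] 9.8
flange 0.036 122 z 0.0415 mean [ 0.6011 -0.1318] circ 0.6016 -0.1321 0.0149 rect [ 0.6011 -0.1316] [0.0285 0.0283] 21.2
bench z 3.968579009791076e-05
```

View pics/hold.png

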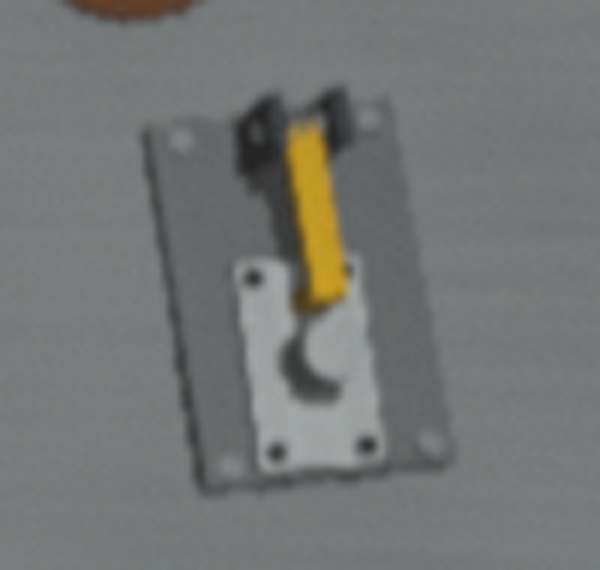

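View pics/pads.png

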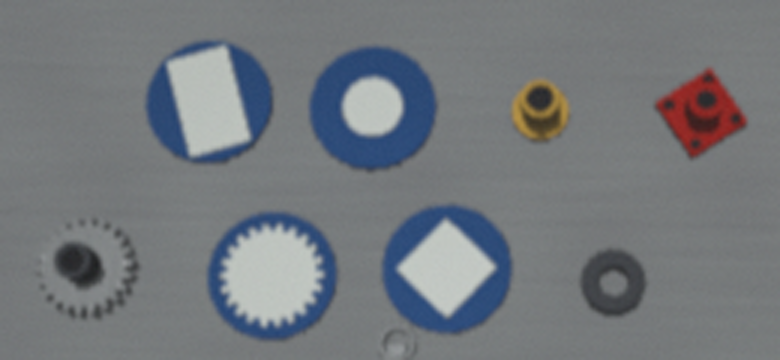

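The holder crop shows the yellow bar running from the hinge (crop 305,130) to the toe (325,295). The cover boss is near (335,345), and all four of the plate's holes are visible. The pads crop shows the silhouettes clearly. Next I'll measure the holder and the flange angle.

```bash
python3 - <<'E'
from h import *
for cam,roi in(("top",(150,250,380,465)),("scene",(270,360,75,180))):
    d=dict(np.load(cam+"0.npz"));W=cloud(d);a,b,c,e=roi
    I=d["pixels"];hsv=cv2.cvtColor(I,cv2.COLOR_BGR2HSV)
    P=W[a:b,c:e];H=hsv[a:b,c:e]
    yel=(H[...,0]>15)&(H[...,0]<35)&(H[...,1]>120)
    def rep(n,m):
        Q=P[m];Q=Q[np.isfinite(Q[:,0])]
        if len(Q)<5:print(cam,n,len(Q));return
        r=cv2.minAreaRect(Q[:,:2].astype(np.float32));print(cam,n,len(Q),"mean",Q.mean(0).round(4),"rect",np.round(r[0],4),np.round(r[1],4),round(r[2],1),"z",np.percentile(Q[:,2],[5,50,95]).round(4))
    rep("yel",yel); rep("yeltop",yel&(P[...,2]>.046)); rep("base",(P[...,2]>.007)&(P[...,2]<.0145))
    rep("plate",(P[...,2]>.016)&(P[...,2]<.021)&~yel&(H[...,2]>110)); rep("boss",(P[...,2]>.0515)&(P[...,2]<.057)&~yel&(H[...,2]>110)); rep("dark>55",(P[...,2]>.057))
    Q=P[yel&(P[...,2]>.046)]; 
    v=np.linalg.svd(Q[:,:2]-Q[:,:2].mean(0))[2][0];t=(Q[:,:2]-Q[:,:2].mean(0))@v;print(" dir",v.round(3),np.degrees(np.arctan2(v[1],v[0])).round(1),t.min().round(4),t.max().round(4))
d=dict(np.load("top0.npz"));hsv=cv2.cvtColor(d["pixels"],cv2.COLOR_BGR2HSV)
m=(((hsv[...,0]<8)|(hsv[...,0]>172))&(hsv[...,1]>150)).astype(np.uint8);m[:,:320]=0;m[:,360:]=0;m[:120]=0;m[190:]=0
cs=max(cv2.findContours(m,0,1)[0],key=len)[:,0];X=np.array([plane(d,a,b,.009)[:2] for a,b in cs],np.float32);print("flange",cv2.minAreaRect(X))
E
```

```text
top yel 206 mean [ 0.5006 -0.3226  0.0496] rect [ 0.5019 -0.3271] [0.0688 0.0303] 6.0 z [0.0444 0.0506 0.0543]
top yeltop 190 mean [ 0.501  -0.3223  0.0509] rect [ 0.5013 -0.3214] [0.0688 0.0199] 4.7 z [0.0468 0.0509 0.0544]
top base 1386 mean [ 0.4811 -0.3225  0.0116] rect [ 0.5109 -0.3235] [0.2223 0.1196] 12.2 z [0.0083 0.0118 0.0141]
top plate 373 mean [ 0.4407 -0.325   0.0183] rect [ 0.476  -0.3248] [0.1414 0.0883] 8.9 z [0.0163 0.0183 0.0205]
top boss 85 mean [ 0.4509 -0.3271  0.0541] rect [ 0.4856 -0.321 ] [0.1006 0.0237] 10.3 z [0.0518 0.054  0.0566]
top dark>55 67 mean [ 0.5281 -0.3182  0.0615] rect [ 0.4935 -0.3262] [0.1092 0.0315] 11.3 z [0.0576 0.0613 0.0655]
 dir [-0.993 -0.12 ] -173.1 -0.0348 0.0341
scene yel 303 mean [ 0.5017 -0.3241  0.0489] rect [ 0.4968 -0.3205] [0.0787 0.0231] 5.4 z [0.0413 0.0501 0.0516]
scene yeltop 278 mean [ 0.5037 -0.3236  0.0502] rect [ 0.5032 -0.3231] [0.0664 0.0167] 5.4 z [0.0486 0.0501 0.0516]
scene base 2627 mean [ 0.4959 -0.3304  0.0111] rect [ 0.4791 -0.3264] [0.1524 0.1004] 8.0 z [0.0092 0.0111 0.013 ]
scene plate 483 mean [ 0.4551 -0.331   0.0174] rect [ 0.4782 -0.3256] [0.1412 0.0827] 6.4 z [0.0162 0.0173 0.0189]
scene boss 136 mean [ 0.4534 -0.3277  0.0531] rect [ 0.4894 -0.3268] [0.1037 0.0245] 1.9 z [0.0518 0.0529 0.0549]
scene dark>55 115 mean [ 0.5395 -0.3186  0.0607] rect [ 0.5386 -0.318 ] [0.0232 0.0314] 7.7 z [0.0582 0.061  0.0624]
 dir [0.99  0.144] 8.3 -0.0334 0.0329
flange ((0.6018125414848328, -0.13158714771270752), (0.0527469627559185, 0.05301840230822563), 33.79443359375)
```

```bash
cat > st.py <<'E'
from bench import sensors
import numpy as np
from scipy.spatial.transform import Rotation as R
def st(tx=None,ty=None,tz=None,yaw=None):
    o=sensors.get_obs();p=o["tcp_pos"]*1e3;M=R.from_quat(np.roll(o["ee_rot"],-1)).as_matrix()
    y=np.degrees(np.arctan2(M[1,1],M[0,1]));print("t",o["time_s"],"tcp",p.round(1),"xaxis",M[:,0].round(3),"jaw yaw",y.round(1),"j",o["joints"].round(2),"gap",round(o["finger_gap"],4),"f",o["ft_force"].round(1))
    if tx is not None:print("d",(np.array([tx,ty,tz])-p).round(1))
    if yaw is not None:
        d=(yaw-y+90)%180-90;print("dyaw deg",d.round(1),"rad",np.radians(d).round(3),"j6 effect?")
if __name__=="__main__":
    import sys;st(*map(float,sys.argv[1:]))
E
python3 st.py 487 -325 120 98
```

```text
t 0.1 tcp [257.3 513.4 204.4] xaxis [-0.001 -0.002 -1.   ] jaw yaw 63.4 j [ 0.96  0.21  1.54  0.    1.39 -0.15] gap 0.0939 f [-1.5  0.4 -0.7]
d [ 229.7 -838.4  -84.4]
dyaw deg 34.6 rad 0.604 j6 effect?
```

Call:
{"fn": "apply_moves", "kwargs": {
  "gripper": [0.45, 0.45, 0.45, 0.45, 0.45],
  "xyz": [
    [10.5, -38, -4],
    [10.5, -38, -4],
    [10.5, -38, -4],
    [10.5, -38, -4],
    [10.5, -38, -4]
  ],
  "rot": [
    [0, 0, 0.0275],
    [0, 0, 0.0275],
    [0, 0, 0.0275],
    [0, 0, 0.0275],
    [0, 0, 0.0275]
  ]
}}

```text
time_s: 0.52
tcp_pos: [0.3099, 0.3221, 0.1847]
ee_rot: [0.698, 0.114, 0.698, -0.115]
ft_force: [-0.4, 0.1, -1.0]
finger_gap: 0.0639
```

Call:
{"fn": "apply_moves", "kwargs": {
  "gripper": [0.45, 0.45, 0.45, 0.45, 0.45],
  "xyz": [
    [10.5, -38, -4],
    [10.5, -38, -4],
    [10.5, -38, -4],
    [10.5, -38, -4],
    [10.5, -38, -4]
  ],
  "rot": [
    [0, 0, 0.0275],
    [0, 0, 0.0275],
    [0, 0, 0.0275],
    [0, 0, 0.0275],
    [0, 0, 0.0275]
  ]
}}

```text
time_s: 0.93
tcp_pos: [0.3624, 0.1322, 0.1651]
ee_rot: [0.704, 0.066, 0.704, -0.066]
ft_force: [1.3, 0.1, 0.3]
finger_gap: 0.0424
```

Call:
{"fn": "apply_moves", "kwargs": {
  "gripper": [0.45, 0.45, 0.45, 0.45, 0.45],
  "xyz": [
    [10.5, -38, -4],
    [10.5, -38, -4],
    [10.5, -38, -4],
    [10.5, -38, -4],
    [10.5, -38, -4]
  ],
  "rot": [
    [0, 0, 0.0275],
    [0, 0, 0.0275],
    [0, 0, 0.0275],
    [0, 0, 0.0275],
    [0, 0, 0.0275]
  ]
}}

```text
time_s: 1.35
tcp_pos: [0.415, -0.0579, 0.1451]
ee_rot: [0.707, 0.018, 0.707, -0.018]
ft_force: [0.5, 0.6, 0.0]
finger_gap: 0.0425
```

Call:
{"fn": "apply_moves", "kwargs": {
  "gripper": [0.45, 0.45, 0.45, 0.45, 0.45],
  "xyz": [
    [10.5, -38, -4],
    [10.5, -38, -4],
    [10.5, -38, -4],
    [10.5, -38, -4],
    [10.5, -38, -4]
  ],
  "rot": [
    [0, 0, 0.0275],
    [0, 0, 0.0275],
    [0, 0, 0.0275],
    [0, 0, 0.0275],
    [0, 0, 0.0275]
  ]
}}

```text
time_s: 1.77
tcp_pos: [0.4675, -0.2478, 0.1247]
ee_rot: [0.706, -0.03, 0.707, 0.031]
ft_force: [0.7, 0.5, -0.6]
finger_gap: 0.0424
```

Call:
{"fn": "apply_moves", "kwargs": {
  "gripper": [0.45, 0.45, 0.45],
  "xyz": [
    [10.5, -38, -2],
    [10.5, -38, 0],
    [0, 0, 0]
  ],
  "rot": [
    [0, 0, 0.0275],
    [0, 0, 0.0275],
    [0, 0, 0]
  ]
}}

```text
time_s: 2.02
tcp_pos: [0.4897, -0.3289, 0.1227]
ee_rot: [0.706, -0.049, 0.705, 0.047]
ft_force: [0.8, 1.1, 0.4]
finger_gap: 0.0426
```

```bash
python3 - <<'E'
from st import *;from h import *;from bench import optics
st(487,-325,45-17,98)
d=optics.camera("wrist");np.savez("wr1.npz",**d);I=d["pixels"];print(np.round(d["extrinsics"],3).tolist())
for p in((.487,-.325,.051),(.5386,-.318,.06),(.452,-.327,.054)):
    u,v=proj(d,p);print(u,v);cv2.circle(I,(int(u),int(v)),3,(255,0,255),1)
cv2.imwrite("pics/wr1.png",I)
E
```

```text
t 2.0167 tcp [ 489.7 -328.9  122.7] xaxis [ 0.001 -0.004 -1.   ] jaw yaw 97.8 j [-0.74  0.31  1.59 -0.    1.24 -2.44] gap 0.0426 f [0.8 1.1 0.4]
d [ -2.7   3.9 -94.7]
dyaw deg 0.2 rad 0.003 j6 effect?
[[-0.137, 0.991, -0.004, 0.393], [0.956, 0.133, 0.263, -0.429], [0.261, 0.032, -0.965, 0.194], [0.0, 0.0, 0.0, 1.0]]
284.9028740098236 214.70292892482186
284.5954749801473 285.8563605989432
289.2103121634666 167.43986975022196
```

View pics/wr1.png

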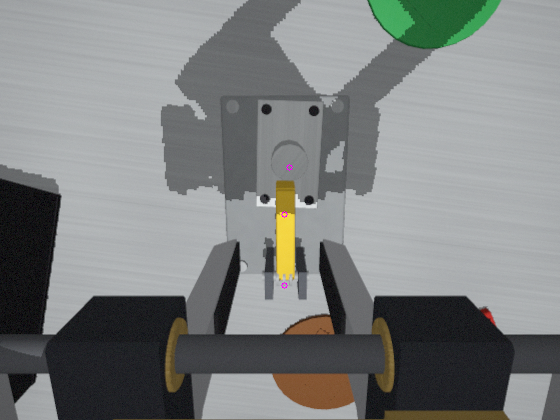

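The wrist view has the bar at u≈286 from v 181 to 280, with the projected grip point (285,215) on it. The boss is at (289,158) and the plate holes at (267,109), (314,111), (265,199) and (309,200). I'm going down to grip the bar.

Call:
{"fn": "apply_moves", "kwargs": {
  "gripper": [0.45, 0.45, 0.45, 0.45],
  "xyz": [
    [-2.7, 4, -30],
    [0, 0, -30],
    [0, 0, -25],
    [0, 0, -10]
  ],
  "rot": [
    [0, 0, 0],
    [0, 0, 0],
    [0, 0, 0],
    [0, 0, 0]
  ]
}}

```text
time_s: 2.4
tcp_pos: [0.4829, -0.3142, 0.0242]
ee_rot: [0.703, -0.047, 0.707, 0.052]
ft_force: [-0.7, -0.2, -1.0]
finger_gap: 0.0422
```

Call:
{"fn": "apply_moves", "kwargs": {
  "gripper": [0, 0, 0, 0, 0],
  "xyz": [
    [0, 0, 0],
    [0, 0, 0],
    [0, 0, 0],
    [0, 0, 0],
    [0, 0, 0]
  ],
  "rot": [
    [0, 0, 0],
    [0, 0, 0],
    [0, 0, 0],
    [0, 0, 0],
    [0, 0, 0]
  ],
  "squeeze": 12
}}

```text
time_s: 2.82
tcp_pos: [0.4887, -0.3252, 0.0324]
ee_rot: [0.707, -0.055, 0.703, 0.045]
ft_force: [-2.1, -8.8, -1.4]
finger_gap: 0.0139
```

```bash
python3 - <<'E'
from st import *;from h import *
st(487,-325,26,98)
d=dict(np.load("wr1.npz"))
q=[plane(d,*a,.018)[:2] for a in((267,109),(314,111),(265,199),(309,200))];q=np.array(q);print(q.round(4).tolist(),"centre",q.mean(0).round(4),np.degrees(np.arctan2(*( (q[2]+q[3]-q[0]-q[1])[::-1]))))
print("boss",plane(d,289,158,.054))
# arc increments: hinge at +52mm along 8deg; closed -> 2.35
u=np.array([np.cos(np.radians(8)),np.sin(np.radians(8))])
th=np.linspace(0,2.38,17);x=52*(1-np.cos(th));z=52*np.sin(th)
D=np.c_[np.diff(x)[:,None]*u,np.diff(z)];print(D.round(1).tolist())
E
```

```text
t 2.8167 tcp [ 488.7 -325.2   32.4] xaxis [ 0.006 -0.015 -1.   ] jaw yaw 98.1 j [-0.73  0.42  1.66 -0.01  1.05 -2.44] gap 0.0139 f [-2.1 -8.8 -1.4]
d [-1.7  0.2 -6.4]
dyaw deg -0.1 rad -0.002 j6 effect?
[[0.4158, -0.3485], [0.4124, -0.3129], [0.4858, -0.3411], [0.4817, -0.3057]] centre [ 0.4489 -0.327 ] 5.993645406309524
boss [ 0.44556848 -0.32807951  0.054     ]
[[0.6, 0.1, 7.7], [1.7, 0.2, 7.5], [2.8, 0.4, 7.2], [3.8, 0.5, 6.7], [4.7, 0.7, 6.1], [5.6, 0.8, 5.3], [6.3, 0.9, 4.4], [6.9, 1.0, 3.4], [7.3, 1.0, 2.3], [7.6, 1.1, 1.2], [7.7, 1.1, 0.1], [7.6, 1.1, -1.1], [7.3, 1.0, -2.2], [6.9, 1.0, -3.3], [6.4, 0.9, -4.3], [5.7, 0.8, -5.2]]
```

Call:
{"fn": "apply_moves", "kwargs": {
  "gripper": [0, 0],
  "xyz": [
    [0, 0, 0],
    [0, 0, 0]
  ],
  "rot": [
    [0, 0, 0],
    [0, 0, 0]
  ]
}}

```text
time_s: 2.98
tcp_pos: [0.4886, -0.3252, 0.0324]
ee_rot: [0.707, -0.055, 0.703, 0.045]
ft_force: [-0.8, -10.5, -3.2]
finger_gap: 0.0137
```

Call:
{"fn": "apply_moves", "kwargs": {
  "gripper": [0.45, 0.45, 0.45, 0.45],
  "xyz": [
    [0, 0, 0],
    [0, 0, 0],
    [0, 0, 0],
    [0, 0, 0]
  ],
  "rot": [
    [0, 0, 0],
    [0, 0, 0],
    [0, 0, 0],
    [0, 0, 0]
  ]
}}

```text
time_s: 3.32
tcp_pos: [0.4866, -0.318, 0.0295]
ee_rot: [0.706, -0.05, 0.705, 0.049]
ft_force: [0.7, 0.4, -0.3]
finger_gap: 0.0369
```

```bash
python3 - <<'E'
from st import *
from bench import optics
st(487,-325,28,98);print(sensors.get_obs()["tau"].round(1),sensors.get_obs()["qvel"].round(3));optics.camera("wrist");st()
E
```

```text
t 3.3167 tcp [ 486.6 -318.    29.5] xaxis [ 0.001 -0.    -1.   ] jaw yaw 98.0 j [-0.73  0.42  1.66  0.    1.06 -2.44] gap 0.0369 f [ 0.7  0.4 -0.3]
d [ 0.4 -7.  -1.5]
dyaw deg -0.0 rad -0.001 j6 effect?
[ -0.2 -40.9 -23.3  -0.1   0.   -0. ] [ 0.005  0.007  0.009 -0.003 -0.003 -0.002]
t 3.3667 tcp [ 486.5 -317.7   29.2] xaxis [ 0.001 -0.    -1.   ] jaw yaw 98.0 j [-0.73  0.42  1.66  0.    1.06 -2.44] gap 0.04 f [ 0.5  0.4 -0.4]
```

Call:
{"fn": "apply_moves", "kwargs": {
  "gripper": [0.45, 0.45, 0.45],
  "xyz": [
    [1, -7, -1],
    [0, 0, 0],
    [0, 0, 0]
  ],
  "rot": [
    [0, 0, 0],
    [0, 0, 0],
    [0, 0, 0]
  ]
}}

```text
time_s: 3.62
tcp_pos: [0.4872, -0.3253, 0.0274]
ee_rot: [0.705, -0.049, 0.705, 0.049]
ft_force: [0.1, 0.4, 0.0]
finger_gap: 0.0424
```

Call:
{"fn": "apply_moves", "kwargs": {
  "gripper": [0, 0, 0, 0, 0],
  "xyz": [
    [0, 0, 0],
    [0, 0, 0],
    [0, 0, 0],
    [0, 0, 0],
    [0, 0, 0]
  ],
  "rot": [
    [0, 0, 0],
    [0, 0, 0],
    [0, 0, 0],
    [0, 0, 0],
    [0, 0, 0]
  ],
  "squeeze": 12
}}

```text
time_s: 4.03
tcp_pos: [0.4871, -0.3254, 0.0275]
ee_rot: [0.705, -0.05, 0.705, 0.049]
ft_force: [-0.6, 1.7, -0.2]
finger_gap: 0.0138
```

Call:
{"fn": "apply_moves", "kwargs": {
  "gripper": [0, 0, 0, 0, 0],
  "xyz": [
    [0.6, 0.1, 7.7],
    [1.7, 0.2, 7.5],
    [2.8, 0.4, 7.2],
    [3.8, 0.5, 6.7],
    [4.7, 0.7, 6.1]
  ],
  "rot": [
    [0, 0, 0],
    [0, 0, 0],
    [0, 0, 0],
    [0, 0, 0],
    [0, 0, 0]
  ]
}}

```text
time_s: 4.45
tcp_pos: [0.5007, -0.3234, 0.0635]
ee_rot: [0.705, -0.05, 0.706, 0.049]
ft_force: [0.6, -3.0, -4.5]
finger_gap: 0.0137
```

Call:
{"fn": "apply_moves", "kwargs": {
  "gripper": [0, 0, 0],
  "xyz": [
    [5.6, 0.8, 5.3],
    [6.3, 0.9, 4.4],
    [6.9, 1.0, 3.4]
  ],
  "rot": [
    [0, 0, 0],
    [0, 0, 0],
    [0, 0, 0]
  ]
}}

```text
time_s: 4.7
tcp_pos: [0.5194, -0.3207, 0.0763]
ee_rot: [0.705, -0.05, 0.706, 0.049]
ft_force: [-2.2, -3.8, -2.7]
finger_gap: 0.014
```

Forces are low and the bar is following, so I'll continue the arc.

Call:
{"fn": "apply_moves", "kwargs": {
  "gripper": [0, 0, 0, 0, 0],
  "xyz": [
    [7.3, 1.0, 2.3],
    [7.6, 1.1, 1.2],
    [7.7, 1.1, 0.1],
    [7.6, 1.1, -1.1],
    [7.3, 1.0, -2.2]
  ],
  "rot": [
    [0, 0, 0],
    [0, 0, 0],
    [0, 0, 0],
    [0, 0, 0],
    [0, 0, 0]
  ]
}}

```text
time_s: 5.12
tcp_pos: [0.5593, -0.3151, 0.0775]
ee_rot: [0.707, -0.05, 0.704, 0.049]
ft_force: [-0.6, -1.0, 5.1]
finger_gap: 0.0134
```

Call:
{"fn": "apply_moves", "kwargs": {
  "gripper": [0, 0, 0, 0],
  "xyz": [
    [6.9, 1.0, -3.3],
    [6.4, 0.9, -4.3],
    [4, 0.6, -3.7],
    [0, 0, 0]
  ],
  "rot": [
    [0, 0, 0],
    [0, 0, 0],
    [0, 0, 0],
    [0, 0, 0]
  ]
}}

```text
time_s: 5.45
tcp_pos: [0.5804, -0.3122, 0.0671]
ee_rot: [0.709, -0.051, 0.702, 0.049]
ft_force: [3.7, -0.2, 5.9]
finger_gap: 0.0134
```

```bash
python3 - <<'E'
from st import *;from h import *;from bench import optics
st();d=optics.camera("scene");cv2.imwrite("pics/s2.png",cv2.resize(d["pixels"][200:380,40:240],None,fx=3,fy=3))
E
```

```text
t 5.45 tcp [ 580.4 -312.2   67.1] xaxis [ 0.011 -0.001 -1.   ] jaw yaw 98.1 j [-0.63  0.51  1.44  0.01  1.18 -2.34] gap 0.0134 f [ 3.7 -0.2  5.9]
```

View pics/s2.png

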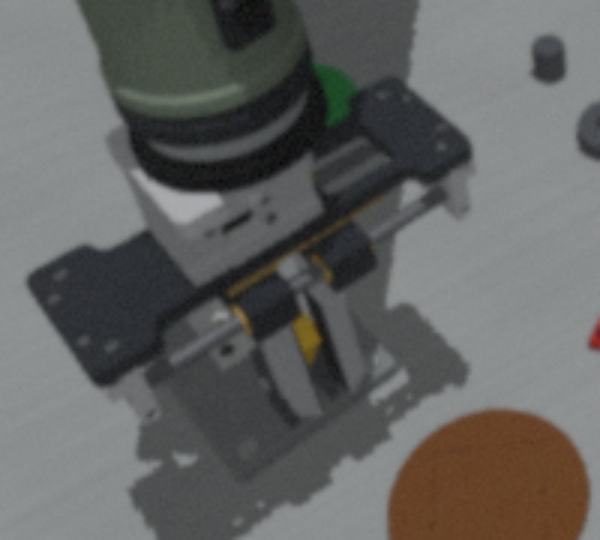

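The bar is back between the jaws. The geometry gives about 2.36 rad, near the stop. I'll release it and check.

Call:
{"fn": "apply_moves", "kwargs": {
  "gripper": [0.5, 0.5, 0.5, 0.5, 0.5],
  "xyz": [
    [0, 0, 0],
    [0, 0, 0],
    [0, 0, 0],
    [0, 0, 0],
    [0, 0, 20]
  ],
  "rot": [
    [0, 0, 0],
    [0, 0, 0],
    [0, 0, 0],
    [0, 0, 0],
    [0, 0, 0]
  ]
}}

```text
time_s: 5.92
tcp_pos: [0.5707, -0.3097, 0.0793]
ee_rot: [0.703, -0.047, 0.708, 0.052]
ft_force: [-1.0, 0.3, -1.3]
finger_gap: 0.0436
```

Call:
{"fn": "apply_moves", "kwargs": {
  "gripper": [0.5, 0.5, 0.5, 0.5, 0.5],
  "xyz": [
    [0, 0, 35],
    [0, 0, 40],
    [-40, -5, 0],
    [-40, -5, 0],
    [-40, -5, 0]
  ],
  "rot": [
    [0, 0, 0],
    [0, 0, 0],
    [0, 0, 0],
    [0, 0, 0],
    [0, 0, 0]
  ]
}}

```text
time_s: 6.33
tcp_pos: [0.4536, -0.3276, 0.1604]
ee_rot: [0.706, -0.05, 0.705, 0.05]
ft_force: [0.7, -1.1, 0.5]
finger_gap: 0.0469
```

Call:
{"fn": "apply_moves", "kwargs": {
  "gripper": [0.5, 0.5, 0.5, 0.5],
  "xyz": [
    [-12, 0, -20],
    [0, 0, 0],
    [0, 0, 0],
    [0, 0, 0]
  ],
  "rot": [
    [0, 0, 0],
    [0, 0, 0],
    [0, 0, 0],
    [0, 0, 0]
  ]
}}

```text
time_s: 6.67
tcp_pos: [0.4433, -0.3277, 0.1401]
ee_rot: [0.706, -0.05, 0.705, 0.05]
ft_force: [-0.0, -0.8, 0.1]
finger_gap: 0.0468
```

```bash
python3 - <<'E'
from st import *;from h import *;from bench import optics
st(449,-327,25,97)
d=optics.camera("wrist");np.savez("wr2.npz",**d);cv2.imwrite("pics/wr2.png",d["pixels"])
E
```

```text
t 6.6667 tcp [ 443.3 -327.7  140.1] xaxis [ 0.001  0.    -1.   ] jaw yaw 98.0 j [-0.79  0.22  1.67  0.    1.25 -2.51] gap 0.0468 f [-0.  -0.8  0.1]
d [   5.7    0.7 -115.1]
dyaw deg -1.0 rad -0.018 j6 effect?
```

View pics/wr2.png

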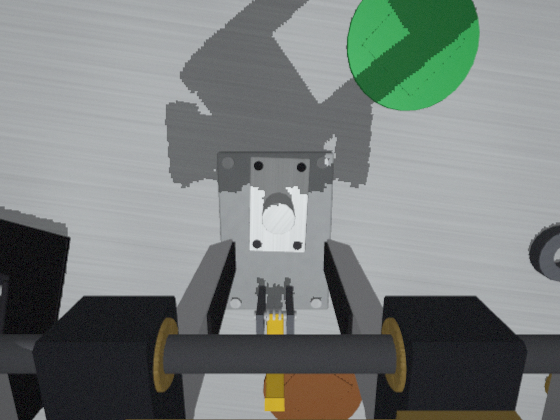

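The finger stands back (yellow at 275, 315–410). The whole cover is visible, with holes at about (258.5,166), (301.5,167), (256.5,244) and (297.5,245) and the boss top at (278,217).

```bash
python3 - <<'E'
from st import *;from h import *
d=dict(np.load("wr2.npz"))
q=np.array([plane(d,*a,.018)[:2] for a in((258.5,166),(301.5,167),(256.5,244),(297.5,245))]);print(q.round(4).tolist(),"centre",q.mean(0).round(4),np.degrees(np.arctan2(*( (q[2]+q[3]-q[0]-q[1])[::-1]))))
I=d["pixels"];g=cv2.cvtColor(I,cv2.COLOR_BGR2GRAY);W=cloud(d)
B=W[150:260,220:340].reshape(-1,3);Q=B[(B[:,2]>.05)&(B[:,2]<.058)];print("boss depth",len(Q),cv2.minEnclosingCircle(Q[:,:2].astype(np.float32)),Q.mean(0))
Q=B[(B[:,2]>.0155)&(B[:,2]<.022)];print("plate",len(Q),cv2.minAreaRect(Q[:,:2].astype(np.float32)),np.median(Q[:,2]))
print("boss px",plane(d,278.5,217,.054))
E
```

```text
[[0.4163, -0.3487], [0.4121, -0.3129], [0.4858, -0.3417], [0.4816, -0.3055]] centre [ 0.449  -0.3272] 5.922198407390358
boss depth 843 ((0.4482078552246094, -0.3273826837539673), 0.013002851977944374) [ 0.44772816 -0.32753122  0.05376619]
plate 4346 ((0.448630690574646, -0.3311656713485718), (0.08457663655281067, 0.08836033940315247), 7.132363319396973) 0.017838318557756472
boss px [ 0.44726824 -0.32728303  0.054     ]
```

Call:
{"fn": "apply_moves", "kwargs": {
  "gripper": [0.5, 0.5, 0.5, 0.5, 0.5],
  "xyz": [
    [5.3, 0.4, -30],
    [0, 0, -35],
    [0, 0, -34],
    [0, 0, -15],
    [0, 0, 0]
  ],
  "rot": [
    [0, 0, 0],
    [0, 0, 0],
    [0, 0, 0],
    [0, 0, 0],
    [0, 0, 0]
  ]
}}

```text
time_s: 7.13
tcp_pos: [0.4463, -0.3243, 0.0216]
ee_rot: [0.704, -0.048, 0.707, 0.052]
ft_force: [-0.5, 1.0, -0.2]
finger_gap: 0.0469
```

Call:
{"fn": "apply_moves", "kwargs": {
  "gripper": [0, 0, 0, 0, 0],
  "xyz": [
    [0, 0, 0],
    [0, 0, 0],
    [0, 0, 0],
    [0, 0, 0],
    [0, 0, 0]
  ],
  "rot": [
    [0, 0, 0],
    [0, 0, 0],
    [0, 0, 0],
    [0, 0, 0],
    [0, 0, 0]
  ],
  "squeeze": 25
}}

```text
time_s: 7.55
tcp_pos: [0.4493, -0.3285, 0.0279]
ee_rot: [0.707, -0.051, 0.704, 0.048]
ft_force: [0.2, 0.4, 3.5]
finger_gap: 0.0256
```

```bash
python3 st.py 605 278 26 109.5
```

```text
t 7.55 tcp [ 449.3 -328.5   27.9] xaxis [ 0.004 -0.003 -1.   ] jaw yaw 98.0 j [-0.79  0.38  1.73  0.    1.03 -2.5 ] gap 0.0256 f [0.2 0.4 3.5]
d [155.7 606.5  -1.9]
dyaw deg 11.5 rad 0.2 j6 effect?
```

Call:
{"fn": "apply_moves", "kwargs": {
  "gripper": [0, 0, 0, 0, 0],
  "xyz": [
    [0, 0, 15],
    [0, 0, 35],
    [0, 0, 35],
    [0, 0, 15],
    [4.7, 18.4, 0]
  ],
  "rot": [
    [0, 0, 0],
    [0, 0, 0],
    [0, 0, 0],
    [0, 0, 0],
    [0, 0, 0]
  ]
}}

```text
time_s: 7.97
tcp_pos: [0.455, -0.3143, 0.1321]
ee_rot: [0.708, -0.052, 0.703, 0.045]
ft_force: [0.2, -1.1, -1.2]
finger_gap: 0.0253
```

Call:
{"fn": "apply_moves", "kwargs": {
  "gripper": [0, 0, 0, 0, 0],
  "xyz": [
    [9.7, 37.9, 0],
    [9.7, 37.9, 0],
    [9.7, 37.9, 0],
    [9.7, 37.9, 0],
    [9.7, 37.9, 0]
  ],
  "rot": [
    [0, 0, 0.02],
    [0, 0, 0.02],
    [0, 0, 0.02],
    [0, 0, 0.02],
    [0, 0, 0.02]
  ]
}}

```text
time_s: 8.38
tcp_pos: [0.5008, -0.1177, 0.1263]
ee_rot: [0.702, -0.085, 0.702, 0.085]
ft_force: [-0.0, 0.6, -0.8]
finger_gap: 0.0254
```

Call:
{"fn": "apply_moves", "kwargs": {
  "gripper": [0, 0, 0, 0, 0],
  "xyz": [
    [9.7, 37.9, 0],
    [9.7, 37.9, 0],
    [9.7, 37.9, 0],
    [9.7, 37.9, 0],
    [9.7, 37.9, 0]
  ],
  "rot": [
    [0, 0, 0.02],
    [0, 0, 0.02],
    [0, 0, 0.02],
    [0, 0, 0.02],
    [0, 0, 0.02]
  ]
}}

```text
time_s: 8.8
tcp_pos: [0.5493, 0.072, 0.1263]
ee_rot: [0.697, -0.12, 0.697, 0.12]
ft_force: [1.3, -0.3, -0.0]
finger_gap: 0.0257
```

Call:
{"fn": "apply_moves", "kwargs": {
  "gripper": [0, 0, 0, 0, 0],
  "xyz": [
    [9.7, 37.9, 0],
    [9.7, 37.9, 0],
    [9.7, 37.9, 0],
    [9.7, 37.9, 0],
    [9.7, 37.9, 0]
  ],
  "rot": [
    [0, 0, 0],
    [0, 0, 0],
    [0, 0, 0],
    [0, 0, 0],
    [0, 0, 0]
  ]
}}

```text
time_s: 9.22
tcp_pos: [0.5977, 0.2615, 0.1261]
ee_rot: [0.697, -0.12, 0.697, 0.12]
ft_force: [0.7, -0.0, -1.1]
finger_gap: 0.0255
```

Call:
{"fn": "apply_moves", "kwargs": {
  "gripper": [0, 0, 0, 0, 0],
  "xyz": [
    [5, 19, -20],
    [0, 0, -20],
    [0, 0, 0],
    [0, 0, 0],
    [0, 0, 0]
  ],
  "rot": [
    [0, 0, 0],
    [0, 0, 0],
    [0, 0, 0],
    [0, 0, 0],
    [0, 0, 0]
  ]
}}

```text
time_s: 9.63
tcp_pos: [0.603, 0.278, 0.0865]
ee_rot: [0.697, -0.119, 0.697, 0.119]
ft_force: [0.3, 0.3, -1.0]
finger_gap: 0.0258
```

```bash
python3 - <<'E'
from st import *;from h import *;from bench import optics
st(605,278,26,109.5)
d=optics.camera("wrist");np.savez("wr3.npz",**d);cv2.imwrite("pics/wr3.png",d["pixels"])
E
```

```text
t 9.6333 tcp [603.  278.   86.5] xaxis [ 0. -0. -1.] jaw yaw 109.4 j [ 0.3   0.5   1.41 -0.    1.23 -1.61] gap 0.0258 f [ 0.3  0.3 -1. ]
d [  2.   -0.  -60.5]
dyaw deg 0.1 rad 0.001 j6 effect?
```

View pics/wr3.png

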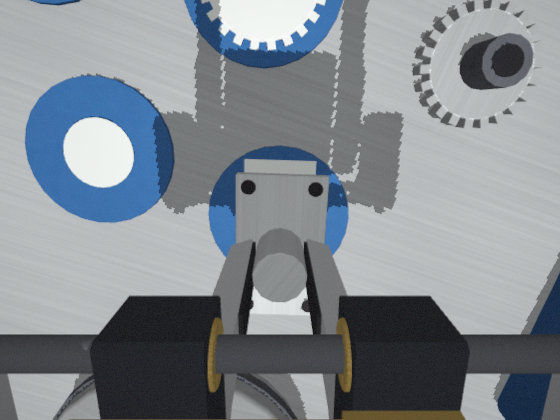

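The cover is held over its pad. The plate's holes are at (248,187) and (316,189), and the silhouette's far edge shows from about (244,159) to (317,164). I'll enlarge this to compare the angles.

```bash
python3 - <<'E'
from h import *
d=dict(np.load("wr3.npz"));cv2.imwrite("pics/c3.png",cv2.resize(d["pixels"][140:320,200:360],None,fx=5,fy=5,interpolation=cv2.INTER_CUBIC)[:600])
E
```

```text
(no output)
```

View pics/c3.png

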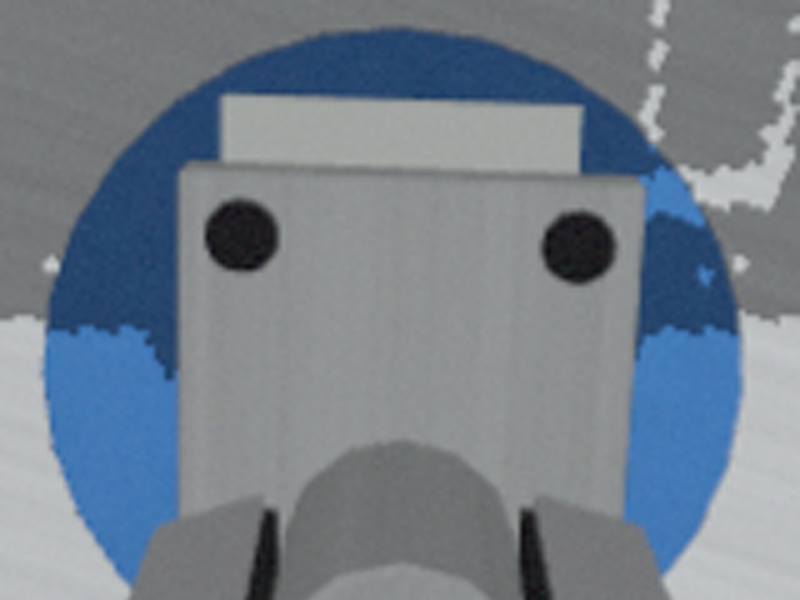

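```bash
python3 - <<'E'
from st import *;from h import *
d=dict(np.load("wr3.npz"))
def ed(a,b,z,L):
    A=plane(d,*a,z)[:2];B=plane(d,*b,z)[:2];t=B-A;n=np.array([-t[1],t[0]])/np.linalg.norm(t)
    n=n if n[0]>0 else -n
    print("len",np.linalg.norm(t).round(4),"ang of normal",np.degrees(np.arctan2(n[1],n[0])).round(2),"centre",((A+B)/2+n*L).round(4))
ed((244.2,158.8),(316.6,161.2),.005,.043)
ed((248.2,187),(315.8,189.4),.0775,.035)
I=d["pixels"];hsv=cv2.cvtColor(I,cv2.COLOR_BGR2HSV)
for n,(u,v) in dict(bush=(100,150)).items():
    w=np.zeros(I.shape[:2],np.uint8);cv2.circle(w,(u,v),45,1,-1);m=((hsv[...,1]<70)&(w>0)).astype(np.uint8)
    c=max(cv2.findContours(m,0,1)[0],key=len)[:,0];X=np.array([plane(d,a,b,.005)[:2] for a,b in c],np.float32);print(n,cv2.fitEllipse(X))
W=cloud(d);B=W[20:110,440:545].reshape(-1,3);Q=B[(B[:,2]>.039)&(B[:,2]<.046)];print("gear hub",len(Q),cv2.minEnclosingCircle(Q[:,:2].astype(np.float32)))
# blue disc outline
w=np.zeros(I.shape[:2],np.uint8);cv2.circle(w,(278,215),75,1,-1);w[232:]=0;m=((hsv[...,0]>95)&(hsv[...,0]<125)&(hsv[...,1]>120)&(w>0)).astype(np.uint8)
c=max(cv2.findContours(m,0,1)[0],key=len)[:,0];c=cv2.convexHull(c)[:,0];c=c[c[:,1]<228];X=np.array([plane(d,a,b,.005)[:2] for a,b in c]);
from scipy.optimize import least_squares
print("disc",least_squares(lambda p:np.hypot(*(X-p[:2]).T)-p[2],[.605,.278,.053],loss="soft_l1",f_scale=.001).x)
E
```

```text
len 0.0523 ang of normal 17.59 centre [0.6055 0.2789]
len 0.036 ang of normal 17.42 centre [0.6022 0.2786]
bush ((0.6033424735069275, 0.14074982702732086), (0.04997636750340462, 0.05006058141589165), 113.92317199707031)
gear hub 2267 ((0.46198639273643494, 0.36846041679382324), 0.015468530356884003)
disc [0.60479975 0.27826858 0.05208708]
```

Call:
{"fn": "apply_moves", "kwargs": {
  "gripper": [0, 0, 0, 0, 0],
  "xyz": [
    [2.3, 0.5, -20],
    [0, 0, -25],
    [0, 0, -14],
    [0, 0, -3],
    [0, 0, 0]
  ],
  "rot": [
    [0, 0, 0],
    [0, 0, 0],
    [0, 0, 0],
    [0, 0, 0],
    [0, 0, 0]
  ]
}}

```text
time_s: 10.1
tcp_pos: [0.6043, 0.2783, 0.023]
ee_rot: [0.696, -0.12, 0.698, 0.119]
ft_force: [-0.3, -1.2, -0.6]
finger_gap: 0.0254
```

Call:
{"fn": "apply_moves", "kwargs": {
  "gripper": [0, 0, 0, 0, 0],
  "xyz": [
    [0, 0, 0],
    [0, 0, -1.5],
    [0, 0, 0],
    [0, 0, -1],
    [0, 0, 0]
  ],
  "rot": [
    [0, 0, 0],
    [0, 0, 0],
    [0, 0, 0],
    [0, 0, 0],
    [0, 0, 0]
  ]
}}

```text
time_s: 10.52
tcp_pos: [0.6054, 0.2794, 0.0219]
ee_rot: [0.697, -0.12, 0.697, 0.12]
ft_force: [-0.2, -0.7, -0.8]
finger_gap: 0.0256
```

Call:
{"fn": "apply_moves", "kwargs": {
  "gripper": [0, 0, 0, 0],
  "xyz": [
    [0, 0, -0.7],
    [0, 0, -0.5],
    [0, 0, -0.5],
    [0, 0, 0]
  ],
  "rot": [
    [0, 0, 0],
    [0, 0, 0],
    [0, 0, 0],
    [0, 0, 0]
  ]
}}

```text
time_s: 10.85
tcp_pos: [0.6053, 0.2794, 0.021]
ee_rot: [0.697, -0.12, 0.697, 0.12]
ft_force: [-3.1, -1.1, 6.0]
finger_gap: 0.0256
```

Contact was about 6 N, so the cover is seated. I'll release it, rise, and go to the gear.

Call:
{"fn": "apply_moves", "kwargs": {
  "gripper": [0.5, 0.5, 0.5, 0.5, 0.5],
  "xyz": [
    [0, 0, 0],
    [0, 0, 0],
    [0, 0, 0],
    [0, 0, 0],
    [0, 0, 20]
  ],
  "rot": [
    [0, 0, 0],
    [0, 0, 0],
    [0, 0, 0],
    [0, 0, 0],
    [0, 0, 0]
  ]
}}

```text
time_s: 11.27
tcp_pos: [0.6012, 0.2779, 0.0348]
ee_rot: [0.694, -0.12, 0.7, 0.119]
ft_force: [-0.2, -0.4, -0.0]
finger_gap: 0.0468
```

Call:
{"fn": "apply_moves", "kwargs": {
  "gripper": [0.6, 0.6, 0.6, 0.6, 0.6],
  "xyz": [
    [0, 0, 40],
    [0, 0, 40],
    [-35, 21, 0],
    [-35, 21, 0],
    [-35, 21, 0]
  ],
  "rot": [
    [0, 0, 0],
    [0, 0, 0],
    [0, 0, 0],
    [0, 0, 0],
    [0, 0, 0]
  ]
}}

```text
time_s: 11.68
tcp_pos: [0.5001, 0.3427, 0.1208]
ee_rot: [0.698, -0.119, 0.696, 0.119]
ft_force: [0.6, 0.7, -0.3]
finger_gap: 0.0561
```

Call:
{"fn": "apply_moves", "kwargs": {
  "gripper": [0.6, 0.6, 0.6, 0.6],
  "xyz": [
    [-38, 25, 0],
    [0, 0, 0],
    [0, 0, 0],
    [0, 0, 0]
  ],
  "rot": [
    [0, 0, 0],
    [0, 0, 0],
    [0, 0, 0],
    [0, 0, 0]
  ]
}}

```text
time_s: 12.02
tcp_pos: [0.4656, 0.3652, 0.1197]
ee_rot: [0.697, -0.12, 0.697, 0.12]
ft_force: [0.4, -0.2, 0.4]
finger_gap: 0.0562
```

```bash
python3 - <<'E'
from st import *;from h import *;from bench import optics
st(461,367.5,17.5)
d=optics.camera("wrist");np.savez("wr4.npz",**d);cv2.imwrite("pics/wr4.png",d["pixels"])
W=cloud(d).reshape(-1,3);s=(np.hypot(W[:,0]-.461,W[:,1]-.3675)<.022)&(W[:,2]>.039)&(W[:,2]<.046);Q=W[s];print("hub",len(Q),cv2.minEnclosingCircle(Q[:,:2].astype(np.float32)),Q.mean(0))
E
```

```text
t 12.0167 tcp [465.6 365.2 119.7] xaxis [ 0.001 -0.    -1.   ] jaw yaw 109.5 j [ 0.52  0.32  1.58 -0.    1.24 -1.39] gap 0.0562 f [ 0.4 -0.2  0.4]
d [  -4.6    2.3 -102.2]
hub 1208 ((0.461016446352005, 0.36869698762893677), 0.015051267109811306) [0.46065412 0.36833392 0.04201446]
```

View pics/wr4.png

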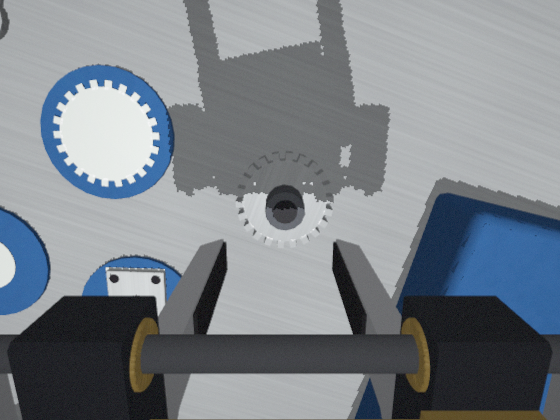

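The gear hub is centred at (461,368.5), and the gear pad is visible at (107,131). The cover sits on its pad with an even white rim. I'll grip the hub.

Call:
{"fn": "apply_moves", "kwargs": {
  "gripper": [0.6, 0.6, 0.6, 0.6, 0.6],
  "xyz": [
    [-4.6, 3.4, -35],
    [0, 0, -35],
    [0, 0, -24],
    [0, 0, -8],
    [0, 0, 0]
  ],
  "rot": [
    [0, 0, 0],
    [0, 0, 0],
    [0, 0, 0],
    [0, 0, 0],
    [0, 0, 0]
  ]
}}

```text
time_s: 12.48
tcp_pos: [0.4607, 0.3666, 0.016]
ee_rot: [0.696, -0.12, 0.698, 0.118]
ft_force: [0.7, 0.4, 0.2]
finger_gap: 0.0565
```

Call:
{"fn": "apply_moves", "kwargs": {
  "gripper": [0.6, 0, 0, 0, 0],
  "xyz": [
    [0, 0, 0],
    [0, 0, 0],
    [0, 0, 0],
    [0, 0, 0],
    [0, 0, 0]
  ],
  "rot": [
    [0, 0, 0],
    [0, 0, 0],
    [0, 0, 0],
    [0, 0, 0],
    [0, 0, 0]
  ],
  "squeeze": 35
}}

```text
time_s: 12.9
tcp_pos: [0.4612, 0.3686, 0.0181]
ee_rot: [0.697, -0.119, 0.697, 0.12]
ft_force: [0.1, -0.5, 0.1]
finger_gap: 0.0331
```

Call:
{"fn": "apply_moves", "kwargs": {
  "gripper": [0, 0, 0],
  "xyz": [
    [0, 0, 0],
    [0, 0, 0],
    [0, 0, 0]
  ],
  "rot": [
    [0, 0, 0],
    [0, 0, 0],
    [0, 0, 0]
  ]
}}

```text
time_s: 13.15
tcp_pos: [0.4611, 0.3684, 0.018]
ee_rot: [0.697, -0.12, 0.697, 0.12]
ft_force: [0.3, -1.2, 2.1]
finger_gap: 0.0294
```

```bash
python3 - <<'E'
from st import *;from h import *
from scipy.optimize import least_squares
d=dict(np.load("wr4.npz"));I=d["pixels"];hsv=cv2.cvtColor(I,cv2.COLOR_BGR2HSV)
w=np.zeros(I.shape[:2],np.uint8);cv2.circle(w,(107,131),72,1,-1)
m=((hsv[...,0]>95)&(hsv[...,0]<125)&(hsv[...,1]>100)&(w>0)).astype(np.uint8);c=cv2.convexHull(max(cv2.findContours(m,0,1)[0],key=len))[:,0]
X=np.array([plane(d,a,b,.005)[:2] for a,b in c]);p=least_squares(lambda p:np.hypot(*(X-p[:2]).T)-p[2],[.459,.216,.053],loss="soft_l1",f_scale=.001).x;print("pad",p)
w[:]=0;cv2.circle(w,(107,131),60,1,-1);m=((hsv[...,1]<70)&(w>0)).astype(np.uint8);k,l,s,cc=cv2.connectedComponentsWithStats(m);i=1+s[1:,4].argmax();print("white",cc[i],plane(d,*cc[i],.005))
st(p[0]*1e3,p[1]*1e3,24)
E
```

```text
pad [0.4589163  0.21727009 0.05249145]
white [105.79601682 133.06754082] [0.45808082 0.21601801 0.005     ]
t 13.15 tcp [461.1 368.4  18. ] xaxis [ 0.001 -0.    -1.   ] jaw yaw 109.5 j [ 0.53  0.45  1.64 -0.    1.04 -1.38] gap 0.0294 f [ 0.3 -1.2  2.1]
d [  -2.2 -151.2    6. ]
```

Call:
{"fn": "apply_moves", "kwargs": {
  "gripper": [0, 0, 0, 0, 0],
  "xyz": [
    [0, 0, 15],
    [0, 0, 30],
    [0, -15, 15],
    [-0.5, -30, 0],
    [-0.5, -35, 0]
  ],
  "rot": [
    [0, 0, 0],
    [0, 0, 0],
    [0, 0, 0],
    [0, 0, 0],
    [0, 0, 0]
  ]
}}

```text
time_s: 13.57
tcp_pos: [0.4602, 0.2895, 0.0786]
ee_rot: [0.698, -0.12, 0.696, 0.121]
ft_force: [-0.7, -0.4, -3.8]
finger_gap: 0.0292
```

Call:
{"fn": "apply_moves", "kwargs": {
  "gripper": [0, 0, 0, 0, 0],
  "xyz": [
    [-0.5, -35, 0],
    [-0.5, -25, 0],
    [-0.5, -12, 0],
    [0, 0, -20],
    [0, 0, -20]
  ],
  "rot": [
    [0, 0, 0],
    [0, 0, 0],
    [0, 0, 0],
    [0, 0, 0],
    [0, 0, 0]
  ]
}}

```text
time_s: 13.98
tcp_pos: [0.4595, 0.2164, 0.0381]
ee_rot: [0.698, -0.119, 0.696, 0.119]
ft_force: [0.7, -0.5, -3.4]
finger_gap: 0.029
```

Call:
{"fn": "apply_moves", "kwargs": {
  "gripper": [0, 0, 0, 0, 0],
  "xyz": [
    [0, 0, -10],
    [0, 0, 0],
    [0, 0, 0],
    [0, 0, -3],
    [0, 0, 0]
  ],
  "rot": [
    [0, 0, 0],
    [0, 0, 0],
    [0, 0, 0],
    [0, 0, 0],
    [0, 0, 0]
  ]
}}

```text
time_s: 14.4
tcp_pos: [0.4588, 0.2171, 0.0251]
ee_rot: [0.697, -0.12, 0.696, 0.12]
ft_force: [-0.9, 1.0, -2.3]
finger_gap: 0.0293
```

Call:
{"fn": "apply_moves", "kwargs": {
  "gripper": [0, 0, 0, 0, 0],
  "xyz": [
    [0, -0.7, -0.6],
    [0, 0, -0.5],
    [0, 0, -0.5],
    [0, 0, -0.5],
    [0, 0, 0]
  ],
  "rot": [
    [0, 0, 0],
    [0, 0, 0],
    [0, 0, 0],
    [0, 0, 0],
    [0, 0, 0]
  ]
}}

```text
time_s: 14.82
tcp_pos: [0.4585, 0.2159, 0.023]
ee_rot: [0.697, -0.12, 0.697, 0.12]
ft_force: [-1.6, 0.8, 0.4]
finger_gap: 0.0294
```

Call:
{"fn": "apply_moves", "kwargs": {
  "gripper": [0.6, 0.6, 0.6, 0.6, 0.6],
  "xyz": [
    [0, 0, -0.3],
    [0, 0, 0],
    [0, 0, 0],
    [0, 0, 0],
    [0, 0, 20]
  ],
  "rot": [
    [0, 0, 0],
    [0, 0, 0],
    [0, 0, 0],
    [0, 0, 0],
    [0, 0, 0]
  ]
}}

```text
time_s: 15.23
tcp_pos: [0.4548, 0.2148, 0.0391]
ee_rot: [0.694, -0.12, 0.7, 0.119]
ft_force: [-1.0, -0.4, -0.5]
finger_gap: 0.0557
```

Call:
{"fn": "apply_moves", "kwargs": {
  "gripper": [0.6, 0.6, 0.6, 0.6, 0.6],
  "xyz": [
    [0, 0, 40],
    [0, 0, 40],
    [20, -30, 0],
    [20, -30, 0],
    [20, -30, 0]
  ],
  "rot": [
    [0, 0, 0],
    [0, 0, 0],
    [0, 0, 0],
    [0, 0, 0],
    [0, 0, 0]
  ]
}}

```text
time_s: 15.65
tcp_pos: [0.5196, 0.1254, 0.1238]
ee_rot: [0.698, -0.121, 0.696, 0.12]
ft_force: [0.7, 1.1, -0.7]
finger_gap: 0.0565
```

Call:
{"fn": "apply_moves", "kwargs": {
  "gripper": [0.6, 0.6, 0.6, 0.6, 0.6],
  "xyz": [
    [20, -30, 0],
    [20, -30, 0],
    [20, -30, 0],
    [20, -30, 0],
    [0, 0, 0]
  ],
  "rot": [
    [0, 0, 0],
    [0, 0, 0],
    [0, 0, 0],
    [0, 0, 0],
    [0, 0, 0]
  ]
}}

```text
time_s: 16.07
tcp_pos: [0.6019, -0.0001, 0.1227]
ee_rot: [0.698, -0.119, 0.696, 0.117]
ft_force: [0.1, 1.0, 0.4]
finger_gap: 0.0564
```

Call:
{"fn": "apply_moves", "kwargs": {
  "gripper": [0.6, 0.6, 0.6],
  "xyz": [
    [0, -5, 0],
    [0, 0, 0],
    [0, 0, 0]
  ],
  "rot": [
    [0, 0, 0],
    [0, 0, 0],
    [0, 0, 0]
  ]
}}

```text
time_s: 16.32
tcp_pos: [0.5972, 0.0016, 0.1218]
ee_rot: [0.696, -0.12, 0.697, 0.12]
ft_force: [0.5, 0.7, -0.1]
finger_gap: 0.0564
```

```bash
python3 - <<'E'
from st import *;from h import *;from bench import optics
d=optics.camera("wrist");np.savez("wr5.npz",**d);cv2.imwrite("pics/wr5.png",d["pixels"])
W=cloud(d).reshape(-1,3);s=(np.hypot(W[:,0]-.6,W[:,1]-.001)<.024)&(W[:,2]>.039)&(W[:,2]<.046);Q=W[s];c,r=cv2.minEnclosingCircle(Q[:,:2].astype(np.float32));print("barrel",len(Q),c,r)
st(c[0]*1e3,c[1]*1e3,14)
E
```

```text
barrel 1324 (0.6013014316558838, 0.0013329799985513091) 0.015917303040623665
t 16.3667 tcp [597.2   2.  121.9] xaxis [-0.001  0.    -1.   ] jaw yaw 109.6 j [-0.14  0.33  1.57  0.    1.25 -2.05] gap 0.0562 f [-0.2 -0.3  0.4]
d [   4.1   -0.7 -107.9]
```

View pics/wr5.png

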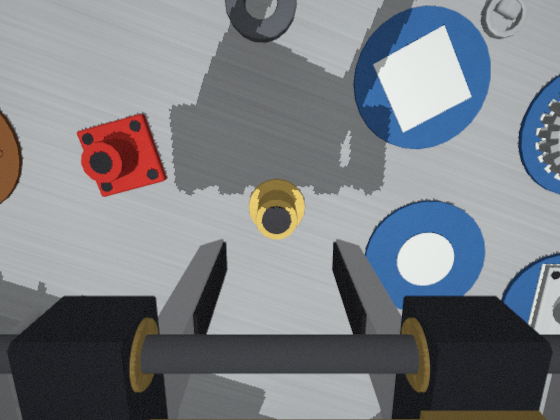

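The bush is at (276,215), the red flange at (122,155), the flange pad at (422,79) and the bush pad silhouette at (425,259). I'll grip the bush.

Call:
{"fn": "apply_moves", "kwargs": {
  "gripper": [0.6, 0.6, 0.6, 0.6, 0.6],
  "xyz": [
    [3.7, -0.7, -35],
    [0, 0, -35],
    [0, 0, -29],
    [0, 0, -9],
    [0, 0, 0]
  ],
  "rot": [
    [0, 0, 0],
    [0, 0, 0],
    [0, 0, 0],
    [0, 0, 0],
    [0, 0, 0]
  ]
}}

```text
time_s: 16.78
tcp_pos: [0.5983, 0.0017, 0.011]
ee_rot: [0.694, -0.119, 0.699, 0.121]
ft_force: [-0.6, 1.0, 0.5]
finger_gap: 0.0566
```

Call:
{"fn": "apply_moves", "kwargs": {
  "gripper": [0.6, 0, 0, 0, 0],
  "xyz": [
    [0, 0, 0],
    [0, 0, 0],
    [0, 0, 0],
    [0, 0, 0],
    [0, 0, 0]
  ],
  "rot": [
    [0, 0, 0],
    [0, 0, 0],
    [0, 0, 0],
    [0, 0, 0],
    [0, 0, 0]
  ],
  "squeeze": 30
}}

```text
time_s: 17.2
tcp_pos: [0.6031, 0.0001, 0.0158]
ee_rot: [0.698, -0.12, 0.696, 0.119]
ft_force: [-1.1, 1.4, 1.0]
finger_gap: 0.033
```

Call:
{"fn": "apply_moves", "kwargs": {
  "gripper": [0, 0, 0],
  "xyz": [
    [0, 0, 0],
    [0, 0, 0],
    [0, 0, 0]
  ],
  "rot": [
    [0, 0, 0],
    [0, 0, 0],
    [0, 0, 0]
  ]
}}

```text
time_s: 17.45
tcp_pos: [0.6028, 0.0003, 0.0156]
ee_rot: [0.698, -0.12, 0.696, 0.12]
ft_force: [-1.1, 1.5, 5.9]
finger_gap: 0.0314
```

```bash
python3 - <<'E'
from st import *;from h import *
d=dict(np.load("wr5.npz"));I=d["pixels"];hsv=cv2.cvtColor(I,cv2.COLOR_BGR2HSV);W=cloud(d)
def white(u,v,r):
    w=np.zeros(I.shape[:2],np.uint8);cv2.circle(w,(u,v),r,1,-1);m=((hsv[...,1]<70)&(w>0)).astype(np.uint8);k,l,s,cc=cv2.connectedComponentsWithStats(m);i=1+s[1:,4].argmax()
    c=max(cv2.findContours((l==i).astype(np.uint8),0,1)[0],key=len)[:,0];X=np.array([plane(d,a,b,.005)[:2] for a,b in c],np.float32);return plane(d,*cc[i],.005)[:2].round(4),cv2.minAreaRect(X)
print("bush",white(425,259,38));print("flange pad",white(422,79,57))
m=(((hsv[...,0]<8)|(hsv[...,0]>172))&(hsv[...,1]>120)).astype(np.uint8);m[:100]=0;m[210:]=0;m[:,:60]=0;m[:,180:]=0
m=m&(np.abs(W[...,2]-.009)<.004)
c=max(cv2.findContours(m,0,1)[0],key=len)[:,0];X=np.array([plane(d,a,b,.009)[:2] for a,b in c],np.float32);print("flange",cv2.minAreaRect(X))
F=W.reshape(-1,3);s=(np.hypot(F[:,0]-.6,F[:,1]+.132)<.022)&(F[:,2]>.039)&(F[:,2]<.046);Q=F[s];print("hub",len(Q),cv2.minEnclosingCircle(Q[:,:2].astype(np.float32)))
st(603,140.7,19)
E
```

```text
bush (array([0.6027, 0.1409]), ((0.6031157374382019, 0.1410382091999054), (0.049974001944065094, 0.050091613084077835), 69.25680541992188))
flange pad (array([0.4672, 0.0739]), ((0.4681510031223297, 0.07422666996717453), (0.0587342195212841, 0.059034764766693115), 47.766571044921875))
flange ((0.6023096442222595, -0.13050569593906403), (0.0551169253885746, 0.05654916912317276), 34.41176986694336)
hub 1356 ((0.6031720042228699, -0.1314539909362793), 0.015263307839632034)
t 17.45 tcp [6.028e+02 3.000e-01 1.560e+01] xaxis [ 0.002  0.    -1.   ] jaw yaw 109.5 j [-0.14  0.48  1.61  0.    1.05 -2.05] gap 0.0314 f [-1.1  1.5  5.9]
d [  0.2 140.4   3.4]
```

Call:
{"fn": "apply_moves", "kwargs": {
  "gripper": [0, 0, 0, 0, 0],
  "xyz": [
    [0, 0, 15],
    [0, 0, 30],
    [0, 15, 15],
    [0.5, 30, 0],
    [0.5, 35, 0]
  ],
  "rot": [
    [0, 0, 0],
    [0, 0, 0],
    [0, 0, 0],
    [0, 0, 0],
    [0, 0, 0]
  ]
}}

```text
time_s: 17.87
tcp_pos: [0.604, 0.079, 0.0755]
ee_rot: [0.698, -0.119, 0.696, 0.118]
ft_force: [1.1, 0.4, -2.6]
finger_gap: 0.0317
```

Call:
{"fn": "apply_moves", "kwargs": {
  "gripper": [0, 0, 0, 0, 0],
  "xyz": [
    [0.5, 35, 0],
    [0, 15, 0],
    [0, 10, 0],
    [0, 0, 0],
    [0, 0, 0]
  ],
  "rot": [
    [0, 0, 0],
    [0, 0, 0],
    [0, 0, 0],
    [0, 0, 0],
    [0, 0, 0]
  ]
}}

```text
time_s: 18.28
tcp_pos: [0.6029, 0.1394, 0.0735]
ee_rot: [0.696, -0.12, 0.697, 0.12]
ft_force: [-0.9, -0.4, -2.2]
finger_gap: 0.0316
```

```bash
python3 - <<'E'
from st import *;from h import *;from bench import optics
o=sensors.get_obs()["tcp_pos"]
d=optics.camera("wrist");np.savez("wr6.npz",**d)
W=cloud(d).reshape(-1,3);top=o[2]-.0153+.042
print(top)
s=(np.hypot(W[:,0]-o[0],W[:,1]-o[1])<.022)&(abs(W[:,2]-top)<.004);Q=W[s];print("barrel top",len(Q),cv2.minEnclosingCircle(Q[:,:2].astype(np.float32)) if len(Q) else "",np.median(Q[:,2]))
st(603,140.8,20.5)
cv2.imwrite("pics/wr6.png",d["pixels"])
E
```

```text
0.10019507939580902
barrel top 3638 ((0.5988204479217529, 0.13795414566993713), 0.02037670835852623) 0.09988261572437529
t 18.3333 tcp [603.2 138.7  73.7] xaxis [-0.001 -0.001 -1.   ] jaw yaw 109.5 j [ 0.09  0.43  1.54 -0.    1.17 -1.82] gap 0.0315 f [-0.3 -0.2 -2.5]
d [ -0.2   2.1 -53.2]
```

View pics/wr6.png

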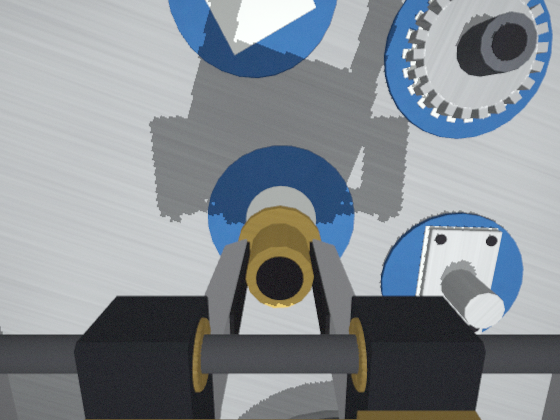

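The cover and gear look centred on their pads. The bush bore is at (280,278), over its pad.

```bash
python3 - <<'E'
from h import *
d=dict(np.load("wr6.npz"));I=d["pixels"];g=I.max(2)
m=(g<45).astype(np.uint8);k,l,s,c=cv2.connectedComponentsWithStats(m);i=l[278,280];print(c[i],s[i],plane(d,*c[i],.0999))
W=cloud(d);hsv=cv2.cvtColor(I,cv2.COLOR_BGR2HSV)
q=(hsv[...,0]>15)&(hsv[...,0]<30)&(hsv[...,1]>90)&(abs(W[...,2]-.1)<.0025);q[:240]=0;q[312:]=0;q[:,:230]=0;q[:,330:]=0
P=W[q];print(len(P),cv2.minEnclosingCircle(P[:,:2].astype(np.float32)))
E
```

```text
[279.12310731 278.05134957] [ 257  257   46   43 1519] [0.60206644 0.13966319 0.0999    ]
1765 ((0.6016935110092163, 0.13970521092414856), 0.016244836151599884)
```

Call:
{"fn": "apply_moves", "kwargs": {
  "gripper": [0, 0, 0, 0, 0],
  "xyz": [
    [1.1, 1.2, -20],
    [0, 0, -20],
    [0, 0, -9],
    [0, 0, 0],
    [0, 0, 0]
  ],
  "rot": [
    [0, 0, 0],
    [0, 0, 0],
    [0, 0, 0],
    [0, 0, 0],
    [0, 0, 0]
  ]
}}

```text
time_s: 18.75
tcp_pos: [0.604, 0.1401, 0.0245]
ee_rot: [0.696, -0.119, 0.698, 0.119]
ft_force: [0.7, 0.1, -2.4]
finger_gap: 0.0316
```

Call:
{"fn": "apply_moves", "kwargs": {
  "gripper": [0, 0, 0, 0, 0],
  "xyz": [
    [0, 0, -1.5],
    [0, 0, -1],
    [0, 0, -0.5],
    [0, 0, 0],
    [0, 0, 0]
  ],
  "rot": [
    [0, 0, 0],
    [0, 0, 0],
    [0, 0, 0],
    [0, 0, 0],
    [0, 0, 0]
  ]
}}

```text
time_s: 19.17
tcp_pos: [0.6048, 0.1414, 0.0227]
ee_rot: [0.697, -0.12, 0.697, 0.12]
ft_force: [0.2, 0.1, -2.0]
finger_gap: 0.0319
```

Call:
{"fn": "apply_moves", "kwargs": {
  "gripper": [0, 0, 0, 0, 0],
  "xyz": [
    [0, 0, -0.7],
    [0, 0, -0.6],
    [0, 0, -0.5],
    [0, 0, -0.4],
    [0, 0, 0]
  ],
  "rot": [
    [0, 0, 0],
    [0, 0, 0],
    [0, 0, 0],
    [0, 0, 0],
    [0, 0, 0]
  ]
}}

```text
time_s: 19.58
tcp_pos: [0.6045, 0.1414, 0.0207]
ee_rot: [0.697, -0.12, 0.697, 0.12]
ft_force: [-1.6, 0.7, 4.6]
finger_gap: 0.0316
```

Call:
{"fn": "apply_moves", "kwargs": {
  "gripper": [0.6, 0.6, 0.6, 0.6, 0.6],
  "xyz": [
    [0, 0, 0],
    [0, 0, 0],
    [0, 0, 0],
    [0, 0, 0],
    [0, 0, 20]
  ],
  "rot": [
    [0, 0, 0],
    [0, 0, 0],
    [0, 0, 0],
    [0, 0, 0],
    [0, 0, 0]
  ]
}}

```text
time_s: 20.0
tcp_pos: [0.6007, 0.1408, 0.0358]
ee_rot: [0.694, -0.119, 0.7, 0.12]
ft_force: [-0.6, -0.1, -0.7]
finger_gap: 0.056
```

Call:
{"fn": "apply_moves", "kwargs": {
  "gripper": [0.6, 0.6, 0.6, 0.6, 0.6],
  "xyz": [
    [0, 0, 40],
    [0, 0, 40],
    [-2, -38, 0],
    [0, -38, 0],
    [0, -38, 0]
  ],
  "rot": [
    [0, 0, 0],
    [0, 0, 0],
    [0, 0, 0],
    [0, 0, 0],
    [0, 0, 0]
  ]
}}

```text
time_s: 20.42
tcp_pos: [0.6033, 0.0267, 0.1215]
ee_rot: [0.698, -0.121, 0.696, 0.12]
ft_force: [0.8, 0.1, 0.0]
finger_gap: 0.0565
```

Call:
{"fn": "apply_moves", "kwargs": {
  "gripper": [0.6, 0.6, 0.6, 0.6, 0.6],
  "xyz": [
    [0, -38, 0],
    [0, -38, 0],
    [0, -38, 0],
    [0, -34, 0],
    [0, -11, 0]
  ],
  "rot": [
    [0, 0, 0],
    [0, 0, 0],
    [0, 0, 0],
    [0, 0, 0],
    [0, 0, 0]
  ]
}}

```text
time_s: 20.83
tcp_pos: [0.6024, -0.1368, 0.1201]
ee_rot: [0.697, -0.119, 0.697, 0.117]
ft_force: [-0.9, -0.2, -0.1]
finger_gap: 0.0561
```

Call:
{"fn": "apply_moves", "kwargs": {
  "gripper": [0.6, 0.6, 0.6, 0.6],
  "xyz": [
    [0, 0, 0],
    [0, 0, 0],
    [0, 0, 0],
    [0, 0, 0]
  ],
  "rot": [
    [0, 0, 0],
    [0, 0, 0],
    [0, 0, 0],
    [0, 0, 0]
  ]
}}

```text
time_s: 21.17
tcp_pos: [0.6024, -0.1297, 0.1198]
ee_rot: [0.697, -0.12, 0.697, 0.121]
ft_force: [-1.0, -0.0, 0.5]
finger_gap: 0.0565
```

```bash
python3 - <<'E'
from st import *;from h import *;from bench import optics
d=optics.camera("wrist");np.savez("wr7.npz",**d);I=d["pixels"];hsv=cv2.cvtColor(I,cv2.COLOR_BGR2HSV);Wi=cloud(d);W=Wi.reshape(-1,3)
s=(np.hypot(W[:,0]-.6025,W[:,1]+.131)<.024)&(W[:,2]>.039)&(W[:,2]<.046);Q=W[s];c,r=cv2.minEnclosingCircle(Q[:,:2].astype(np.float32));print("hub",len(Q),c,r)
m=(((hsv[...,0]<8)|(hsv[...,0]>172))&(hsv[...,1]>120)&(np.abs(Wi[...,2]-.009)<.004)).astype(np.uint8)
cc=max(cv2.findContours(m,0,1)[0],key=len)[:,0];X=np.array([plane(d,a,b,.009)[:2] for a,b in cc],np.float32);print("flange",cv2.minAreaRect(X))
st(602.5,-131.3,15)
cv2.imwrite("pics/wr7.png",I)
E
```

```text
hub 1197 (0.6030130386352539, -0.1317148655653) 0.015242340043187141
flange ((0.6022642254829407, -0.13203421235084534), (0.055569667369127274, 0.054915182292461395), 34.48353958129883)
t 21.2167 tcp [ 602.5 -129.7  119.8] xaxis [-0.  0. -1.] jaw yaw 109.6 j [-0.35  0.37  1.52  0.    1.25 -2.27] gap 0.0562 f [-1.3  0.1  0.4]
d [   0.    -1.6 -104.8]
```

Call:
{"fn": "apply_moves", "kwargs": {
  "gripper": [0.6, 0.6, 0.6, 0.6, 0.6],
  "xyz": [
    [0, -2, -35],
    [0, 0, -35],
    [0, 0, -26],
    [0, 0, -9],
    [0, 0, 0]
  ],
  "rot": [
    [0, 0, 0],
    [0, 0, 0],
    [0, 0, 0],
    [0, 0, 0],
    [0, 0, 0]
  ]
}}

```text
time_s: 21.63
tcp_pos: [0.6002, -0.1316, 0.0121]
ee_rot: [0.695, -0.119, 0.699, 0.121]
ft_force: [-0.7, -0.1, -0.0]
finger_gap: 0.0562
```

Call:
{"fn": "apply_moves", "kwargs": {
  "gripper": [0.6, 0, 0, 0, 0],
  "xyz": [
    [0, 0, 0],
    [0, 0, 0],
    [0, 0, 0],
    [0, 0, 0],
    [0, 0, 0]
  ],
  "rot": [
    [0, 0, 0],
    [0, 0, 0],
    [0, 0, 0],
    [0, 0, 0],
    [0, 0, 0]
  ],
  "squeeze": 35
}}

```text
time_s: 22.05
tcp_pos: [0.6035, -0.1341, 0.0164]
ee_rot: [0.698, -0.12, 0.696, 0.119]
ft_force: [0.4, 0.1, 1.9]
finger_gap: 0.0331
```

Call:
{"fn": "apply_moves", "kwargs": {
  "gripper": [0, 0, 0],
  "xyz": [
    [0, 0, 0],
    [0, 0, 0],
    [0, 0, 0]
  ],
  "rot": [
    [0, 0, 0],
    [0, 0, 0],
    [0, 0, 0]
  ]
}}

```text
time_s: 22.3
tcp_pos: [0.603, -0.1334, 0.0162]
ee_rot: [0.697, -0.12, 0.696, 0.12]
ft_force: [-1.5, 2.6, 6.2]
finger_gap: 0.0293
```

```bash
python3 st.py 467.9 74 20 122.5
```

```text
t 22.3 tcp [ 603.  -133.4   16.2] xaxis [ 0.001  0.    -1.   ] jaw yaw 109.5 j [-0.36  0.5   1.57  0.    1.07 -2.27] gap 0.0293 f [-1.5  2.6  6.2]
d [-135.1  207.4    3.8]
dyaw deg 13.0 rad 0.227 j6 effect?
```

Call:
{"fn": "apply_moves", "kwargs": {
  "gripper": [0, 0, 0, 0, 0],
  "xyz": [
    [0, 0, 15],
    [0, 0, 30],
    [-10, 15, 15],
    [-19.6, 30, 0],
    [-19.6, 30, 0]
  ],
  "rot": [
    [0, 0, 0],
    [0, 0, 0],
    [0, 0, 0.027],
    [0, 0, 0.04],
    [0, 0, 0.04]
  ]
}}

```text
time_s: 22.72
tcp_pos: [0.554, -0.0594, 0.076]
ee_rot: [0.691, -0.157, 0.689, 0.156]
ft_force: [0.0, 0.9, -3.2]
finger_gap: 0.0291
```

Call:
{"fn": "apply_moves", "kwargs": {
  "gripper": [0, 0, 0, 0, 0],
  "xyz": [
    [-19.6, 30, 0],
    [-19.6, 30, 0],
    [-19.6, 30, 0],
    [-16.6, 26, 0],
    [-10, 15.5, 0]
  ],
  "rot": [
    [0, 0, 0.04],
    [0, 0, 0.04],
    [0, 0, 0.04],
    [0, 0, 0],
    [0, 0, 0]
  ]
}}

```text
time_s: 23.13
tcp_pos: [0.4641, 0.0749, 0.0736]
ee_rot: [0.677, -0.198, 0.68, 0.199]
ft_force: [0.1, 0.8, -2.3]
finger_gap: 0.0293
```

Call:
{"fn": "apply_moves", "kwargs": {
  "gripper": [0, 0, 0, 0],
  "xyz": [
    [0, 0, 0],
    [0, 0, 0],
    [0, 0, 0],
    [0, 0, 0]
  ],
  "rot": [
    [0, 0, 0],
    [0, 0, 0],
    [0, 0, 0],
    [0, 0, 0]
  ]
}}

```text
time_s: 23.47
tcp_pos: [0.4686, 0.0719, 0.075]
ee_rot: [0.679, -0.198, 0.679, 0.197]
ft_force: [0.5, -0.7, -2.8]
finger_gap: 0.0292
```

```bash
python3 - <<'E'
from st import *;from h import *;from bench import optics
d=optics.camera("wrist");np.savez("wr8.npz",**d);I=d["pixels"]
st(467.9,74,20.5,122.5)
W=cloud(d);hsv=cv2.cvtColor(I,cv2.COLOR_BGR2HSV);r=(((hsv[...,0]<8)|(hsv[...,0]>172))&(hsv[...,1]>120))
P=W[r];print("z",np.percentile(P[:,2],[2,20,50,80,98]).round(4))
ys,xs=np.where(r);print(xs.min(),xs.max(),ys.min(),ys.max())
cv2.imwrite("pics/wr8.png",cv2.resize(I[120:330,170:390],None,fx=2.8,fy=2.8,interpolation=cv2.INTER_CUBIC))
E
```

```text
t 23.5167 tcp [468.7  71.8  75. ] xaxis [ 0. -0. -1.] jaw yaw 122.4 j [-0.03  0.15  1.91 -0.    1.09 -2.17] gap 0.0291 f [ 0.8  0.1 -3.6]
d [ -0.8   2.2 -54.5]
dyaw deg 0.1 rad 0.001 j6 effect?
z [nan nan nan nan nan]
218 328 192 307
```

View pics/wr8.png

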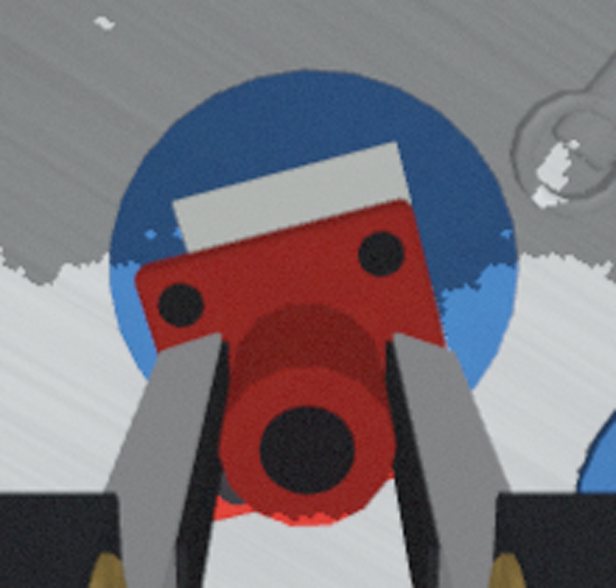

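The flange is held over its pad. In the crop the silhouette's far corners are (173,203) and (396,142), the flange holes (180,305) and (381,253), and the bore (307,449).

```bash
python3 - <<'E'
from h import *
d=dict(np.load("wr8.npz"));f=lambda a:(a[0]/2.8+170-.3,a[1]/2.8+120-.3)
def ed(a,b,z,L):
    A=plane(d,*f(a),z)[:2];B=plane(d,*f(b),z)[:2];t=B-A;n=np.array([-t[1],t[0]])/np.linalg.norm(t);n=n if n[0]>0 else -n
    print("len",np.linalg.norm(t).round(4),"ang",np.degrees(np.arctan2(n[1],n[0])).round(2),"mid+L",((A+B)/2+n*L).round(4))
ed((173,203),(396,142),.005,.029)
ed((180,305),(381,253),.068,.02)
ed((136,272),(411,202),.067,.028)
I=d["pixels"];m=(I.max(2)<50).astype(np.uint8);k,l,s,c=cv2.connectedComponentsWithStats(m);u,v=f((307,449));i=l[int(v),int(u)];print(s[i],c[i],plane(d,*c[i],.101))
E
```

```text
len 0.058 ang 48.02 mid+L [0.4682 0.0747]
len 0.0401 ang 47.63 mid+L [0.4688 0.0729]
len 0.0545 ang 47.23 mid+L [0.4683 0.0731]
[263 266  33  30 790] [279.23544304 280.44050633] [0.46884196 0.07292494 0.101     ]
```

Call:
{"fn": "apply_moves", "kwargs": {
  "gripper": [0, 0, 0, 0, 0],
  "xyz": [
    [-0.6, 1.3, -20],
    [0, 0, -20],
    [0, 0, -10],
    [0, 0, 0],
    [0, 0, -1]
  ],
  "rot": [
    [0, 0, 0.008],
    [0, 0, 0],
    [0, 0, 0],
    [0, 0, 0],
    [0, 0, 0]
  ]
}}

```text
time_s: 23.93
tcp_pos: [0.4672, 0.0736, 0.0236]
ee_rot: [0.678, -0.2, 0.679, 0.2]
ft_force: [-0.6, 0.3, -2.9]
finger_gap: 0.0294
```

Call:
{"fn": "apply_moves", "kwargs": {
  "gripper": [0, 0, 0, 0, 0],
  "xyz": [
    [0, 0, -1],
    [0, 0, -0.5],
    [0, 0, -0.4],
    [0, 0, 0],
    [0, 0, 0]
  ],
  "rot": [
    [0, 0, 0],
    [0, 0, 0],
    [0, 0, 0],
    [0, 0, 0],
    [0, 0, 0]
  ]
}}

```text
time_s: 24.35
tcp_pos: [0.4677, 0.0741, 0.0226]
ee_rot: [0.678, -0.201, 0.678, 0.2]
ft_force: [0.3, 0.2, -3.0]
finger_gap: 0.0294
```

Call:
{"fn": "apply_moves", "kwargs": {
  "gripper": [0, 0, 0, 0, 0],
  "xyz": [
    [0, 0, -0.7],
    [0, 0, -0.6],
    [0, 0, -0.5],
    [0, 0, -0.3],
    [0, 0, 0]
  ],
  "rot": [
    [0, 0, 0],
    [0, 0, 0],
    [0, 0, 0],
    [0, 0, 0],
    [0, 0, 0]
  ]
}}

```text
time_s: 24.77
tcp_pos: [0.4675, 0.0741, 0.0211]
ee_rot: [0.678, -0.201, 0.678, 0.201]
ft_force: [-2.7, -0.9, 6.8]
finger_gap: 0.0295
```

Call:
{"fn": "apply_moves", "kwargs": {
  "gripper": [0.6, 0.6, 0.6, 0.6, 0.6],
  "xyz": [
    [0, 0, 0],
    [0, 0, 0],
    [0, 0, 0],
    [0, 0, 0],
    [0, 0, 20]
  ],
  "rot": [
    [0, 0, 0],
    [0, 0, 0],
    [0, 0, 0],
    [0, 0, 0],
    [0, 0, 0]
  ]
}}

```text
time_s: 25.18
tcp_pos: [0.4637, 0.0741, 0.037]
ee_rot: [0.675, -0.2, 0.681, 0.201]
ft_force: [-0.4, 0.5, -0.1]
finger_gap: 0.0557
```

Call:
{"fn": "apply_moves", "kwargs": {
  "gripper": [0.6, 0.6, 0.6, 0.6, 0.6],
  "xyz": [
    [0, 0, 40],
    [0, 0, 40],
    [0, -20, 30],
    [-10, -38, 0],
    [-10, -38, 0]
  ],
  "rot": [
    [0, 0, 0],
    [0, 0, 0],
    [0, 0, 0],
    [0, 0, 0],
    [0, 0, 0]
  ]
}}

```text
time_s: 25.6
tcp_pos: [0.4497, -0.0228, 0.1531]
ee_rot: [0.68, -0.203, 0.675, 0.2]
ft_force: [0.1, -0.4, -0.9]
finger_gap: 0.0567
```

Call:
{"fn": "apply_moves", "kwargs": {
  "gripper": [0.6, 0.6, 0.6, 0.6, 0.6],
  "xyz": [
    [-10, -38, 0],
    [-10, -38, 0],
    [0, -20, 0],
    [0, 0, 0],
    [0, 0, 0]
  ],
  "rot": [
    [0, 0, 0],
    [0, 0, 0],
    [0, 0, 0],
    [0, 0, 0],
    [0, 0, 0]
  ]
}}

```text
time_s: 26.02
tcp_pos: [0.4271, -0.1185, 0.1499]
ee_rot: [0.678, -0.199, 0.678, 0.2]
ft_force: [0.1, -0.3, -0.6]
finger_gap: 0.0564
```

```bash
python3 - <<'E'
from st import *;from h import *;from bench import optics
st()
d=optics.camera("top");np.savez("top9.npz",**d);I=d["pixels"];W=cloud(d);F=W.reshape(-1,3)
cv2.imwrite("pics/t9.png",cv2.resize(I[115:245,105:460],None,fx=2.25,fy=2.25,interpolation=cv2.INTER_CUBIC))
for n,(x,y) in dict(cover=(.605,.2785),gear=(.4586,.216),bush=(.603,.1407),flange=(.468,.074)).items():
    s=(np.hypot(F[:,0]-x,F[:,1]-y)<.025)&(abs(F[:,2]-.047)<.004);Q=F[s];c,r=cv2.minEnclosingCircle(Q[:,:2].astype(np.float32));print(n,"hub",np.round(c,4),round(r,4),"pad",x,y)
    s=(np.hypot(F[:,0]-x,F[:,1]-y)<.055)&(F[:,2]>.0085)&(F[:,2]<.022);Q=F[s]
    print("  ",len(Q),cv2.minAreaRect(Q[:,:2].astype(np.float32)))
d=optics.camera("scene");cv2.imwrite("pics/s9.png",d["pixels"])
E
```

```text
t 26.0167 tcp [ 427.1 -118.5  149.9] xaxis [ 0.     0.001 -1.   ] jaw yaw 122.8 j [-0.47 -0.02  1.91  0.    1.25 -2.61] gap 0.0564 f [ 0.1 -0.3 -0.6]
cover hub [0.6031 0.2789] 0.0131 pad 0.605 0.2785
   498 ((0.605476975440979, 0.273425430059433), (0.08972978591918945, 0.09247559309005737), 25.54351806640625)
gear hub [0.4573 0.2161] 0.015 pad 0.4586 0.216
   626 ((0.4552229344844818, 0.21527740359306335), (0.08712084591388702, 0.10122233629226685), 44.53932189941406)
bush hub [0.6021 0.1409] 0.0163 pad 0.603 0.1407
   176 ((0.6032270193099976, 0.13700997829437256), (0.100113645195961, 0.08784407377243042), 19.907251358032227)
flange hub [0.4661 0.0748] 0.0153 pad 0.468 0.074
   438 ((0.4637402892112732, 0.07082948088645935), (0.08624482154846191, 0.09494427591562271), 1.3071891069412231)
```

View pics/t9.png

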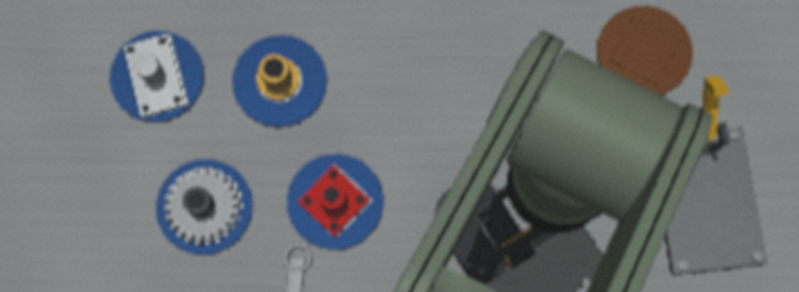

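View pics/s9.png

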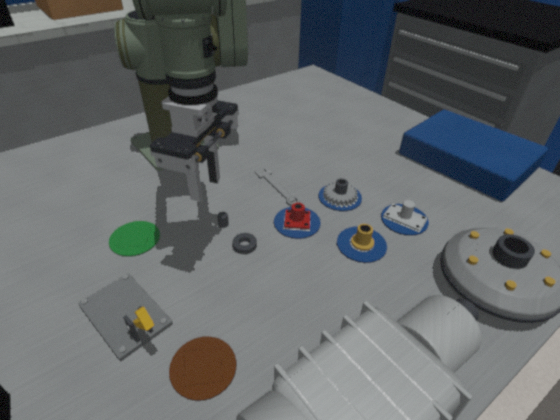

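The scene and top views show all four parts upright on their matching pads. The finger stands open, and the gripper is clear and at rest. I'm handing the job in.

```bash
python3 -c "
from bench import ticket;print(ticket.sign_off())"
```

```text
the job is handed in; nothing more can be done
None
```

I swung the yellow finger back to about 2.36 rad, released it, and it stayed open. I then took the cover out and placed the cover, gear, bush and flange, in that order, each upright on its matching pad. The job was handed in at about 26 s.

**Last checks**
- The final top and scene pictures show all four parts upright on the right pads, the finger still open, and the gripper clear of everything.
- Before lowering, the cover was within about 0.2° of its silhouette. I turned the flange a further 0.5° to close a measured 0.4–0.8° error.
- The force readings I took stayed under about 11 N.

**Disagreements**
- **Position:** the last top-camera reading puts the hubs 1–2 mm off the pad centres, mostly 1–2 mm towards the robot in x. That camera read the parts' hubs about 1–1.5 mm low in x against the wrist camera earlier too, so I took most of this as calibration error and did not adjust. I did not re-measure with the wrist camera after release.
- **Angle:** the final depth-based rectangle fits were contaminated by surrounding points, so they do not confirm the angles. The angle figures come from before lowering.
- **First grip on the bar:** it was about 7 mm off to one side because I read the pose before the arm had settled. I reopened, corrected and gripped again before swinging the finger.

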